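# Make up two shaft kits at the fitter's bench

## Task

Make up the two shaft kits, one item to each open bay of the blue trays, set down gently and not dropped. The tray with the thick shaft gets the largest bearing, lying flat, in one bay and the two hat-shaped flanged hubs in the other, stacked squarely disc face to disc face: the one that lies boss-down goes in first, just as it lies, and the boss-up one on top of it. The tray with the thin shaft gets the smallest bearing, lying flat, in one bay and the spacer sleeve, standing upright, in the other; leave the middle-sized bearing where it lies.

Things in the scene. Friction and masses are not known exactly. Their poses are not given: they have to be found in the camera images.
- hub_face_up_mid (a point): plain steel flanged hub shaped like a hat: a disc 66 mm across and 10 mm thick with four bolt holes, and a round boss 40 mm across and 30 mm long; 40 mm high in all, bore 20 mm, about 0.45 kg. This one stands on its boss, with the disc on top, flat face up (disc from 30 to 40 mm above its underside). This point is on its axis, 20 mm above its underside; z up.
- hub_boss_up_mid (a point): plain steel flanged hub shaped like a hat: a disc 66 mm across and 10 mm thick with four bolt holes, and a round boss 40 mm across and 30 mm long; 40 mm high in all, bore 20 mm, about 0.45 kg. This one, the same part the other way up, lies on its disc's flat face, boss up (disc 0 to 10 mm, boss 10 to 40 mm above its underside). This point is on its axis, 20 mm above its underside; z up.
- bearing_l_mid (a point): the largest of three plain steel ball bearings with dark seals, lying flat on the bench: 56 mm outside, 16 mm high, bore 25 mm, about 0.2 kg. This point is its centre, 8 mm above its underside; z up along its axis.
- bearing_m_mid (a point): the middle-sized of three plain steel ball bearings with dark seals, lying flat on the bench: 43 mm outside, 13 mm high, bore 20 mm, about 0.1 kg. This point is its centre, 6.5 mm above its underside; z up along its axis. It belongs to neither kit.
- bearing_s_mid (a point): the smallest of three plain steel ball bearings with dark seals, lying flat on the bench: 32 mm outside, 10 mm high, bore 15 mm, about 0.05 kg. This point is its centre, 5 mm above its underside; z up along its axis.
- sleeve_mid (a point): plain steel spacer sleeve, a thick tube standing on end: 30 mm outside, bore 17 mm, 50 mm high, about 0.16 kg. This point is its centre, 25 mm above its underside; z up along its axis.
- tray_thick: Fixed blue tray with the thick, 32 mm shaft (sizes in mm). 172 (x) by 250 (y), rim 15 high, floor 3 thick. Origin: middle of its underside on the bench, z up. The shaft lies along y at x = +58, its top 35 above the bench, fixed. Dividers 3 thick, 13 high : one along y at x = +32, one at y = 0 making two bays 113 (x) by 120 (y), centres x = -26, y = +62 and -62. Trays differ only in the shaft.
- tray_thin: Fixed blue tray with the thin, 20 mm shaft (sizes in mm). 172 (x) by 250 (y), rim 15 high, floor 3 thick. Origin: middle of its underside on the bench, z up. The shaft lies along y at x = +58, its top 23 above the bench, fixed. Dividers 3 thick, 13 high : one along y at x = +32, one at y = 0 making two bays 113 (x) by 120 (y), centres x = -26, y = +62 and -62. Trays differ only in the shaft.
There are look-alikes about, which are no part of the job. Leave any brown look-alike of the part that bears bearing_l_mid alone.

How it is judged:
At the end, for the whole second after the job is handed in: Thick-shaft tray: largest bearing flat in one bay; in the other the boss-down hub with the boss-up hub on it, axes within 8 mm. Thin-shaft tray: smallest bearing flat in one bay, sleeve upright in the other. All at rest, seated within 3-4 mm, tilt under 0.08; middle bearing moved under 15 mm (((x of hub_face_up_mid in the frame of tray_thick between -0.078 and 0.025 m and y of hub_face_up_mid in the frame of tray_thick between 0.008 and 0.116 m and x of bearing_l_mid in the frame of tray_thick between -0.078 and 0.025 m and y of bearing_l_mid in the frame of tray_thick between -0.116 and -0.008 m) or (x of hub_face_up_mid in the frame of tray_thick between -0.078 and 0.025 m and y of hub_face_up_mid in the frame of tray_thick between -0.116 and -0.008 m and x of bearing_l_mid in the frame of tray_thick between -0.078 and 0.025 m and y of bearing_l_mid in the frame of tray_thick between 0.008 and 0.116 m)) and ((x of bearing_s_mid in the frame of tray_thin between -0.078 and 0.025 m and y of bearing_s_mid in the frame of tray_thin between 0.008 and 0.116 m and x of sleeve_mid in the frame of tray_thin between -0.078 and 0.025 m and y of sleeve_mid in the frame of tray_thin between -0.116 and -0.008 m) or (x of bearing_s_mid in the frame of tray_thin between -0.078 and 0.025 m and y of bearing_s_mid in the frame of tray_thin between -0.116 and -0.008 m and x of sleeve_mid in the frame of tray_thin between -0.078 and 0.025 m and y of sleeve_mid in the frame of tray_thin between 0.008 and 0.116 m)) and z of hub_face_up_mid in the frame of tray_thick between 0.02 and 0.026 m and angle between each of hub_face_up_mid, hub_boss_up_mid, bearing_l_mid, bearing_s_mid, sleeve_mid, bearing_m_mid's own z axis and vertical below 0.08 rad and z of hub_boss_up_mid in the frame of tray_thick between 0.059 and 0.067 m and horizontal distance between hub_face_up_mid and hub_boss_up_mid below 0.008 m and z of bearing_l_mid in the frame of tray_thick between 0.008 and 0.014 m and z of bearing_s_mid in the frame of tray_thin between 0.005 and 0.011 m and z of sleeve_mid in the frame of tray_thin between 0.025 and 0.031 m and distance of bearing_m_mid from where it was at the start of the episode below 0.015 m and linear speed of each of hub_face_up, hub_boss_up, bearing_l, bearing_s, sleeve below 0.02 m/s and angular speed of each of hub_face_up, hub_boss_up, bearing_l, bearing_s, sleeve below 0.2 rad/s); the robot touches nothing.
It fails at once if a part of the kits is dropped or thrown down (over 0.6 m/s within 10 mm of where it lands) ((height (world z) of hub_face_up_mid below 0.033 m and linear speed of hub_face_up above 0.6 m/s) or (height (world z) of hub_boss_up_mid below 0.03 m and linear speed of hub_boss_up above 0.6 m/s) or (height (world z) of bearing_l_mid below 0.021 m and linear speed of bearing_l above 0.6 m/s) or (height (world z) of bearing_s_mid below 0.018 m and linear speed of bearing_s above 0.6 m/s) or (height (world z) of sleeve_mid below 0.038 m and linear speed of sleeve above 0.6 m/s) or (horizontal distance between hub_boss_up_mid and hub_face_up_mid below 0.04 m and height (world z) of hub_boss_up_mid below 0.073 m and linear speed of hub_boss_up above 0.6 m/s)).
It fails at once if the middle-sized bearing is taken or knocked away (over 30 mm) (distance of bearing_m_mid from where it was at the start of the episode above 0.03 m).
It also fails if it takes over 134 s, if anything falls off the work surface, if the arm or the gripper's body presses on something with over 40 N, if the wrist force passes 120 N, or if a joint passes its speed limit or range.

## Robot

A 7-joint arm with a two-finger parallel gripper is mounted at the origin on the work surface. World frame = base frame: x ahead of the robot, y to its left, z up, the work surface at z = 0. Lengths are in m, angles in rad, forces in N, time in s.
With the tool pointing down it reaches from about 0.425 to 0.925 m from the base axis. Payload 6.8 kg.
Tool frame: the origin (TCP) lies at the centre of the arm's flange, where the gripper is bolted on; the fingertips stand 173 mm ahead of it and the grasp point (between the pads) lies 155 mm ahead of it (r.hold_point_z is the distance from the TCP to the grasp point, in m); z points along the fingers, x is the direction in which the jaws open and shut, and the axes are right-handed (so a half turn about z gives the same grasp; the last joint's range is limited). The gripper opens to 85 mm and grips with 20 to 120 N. Pads are 22 mm wide; open, the fingers measure 114 mm over their backs; the gripper's body (76 mm by 85 mm) begins 54 mm behind the grasp point. The pads swing forward as they close: fully open they stand 13 mm farther back than shut.
Start: joints at [-1.442, 0.477, 0.022, 1.555, -0.011, 1.109, -0.083], TCP at [0.158, 0.656, 0.405] pointing down, gripper open.
Joint ranges: [-2.96, 2.96], [-0.34, 2.1], [-1.41, 1.46], [0.24, 2.44], [-1.37, 4.51], [0.17, 1.92], [-2.96, 2.96]. Speed limits (rad/s): [2.39, 2.39, 3.14, 3.14, 3.14, 3.14, 3.14].

## Interface

Orientations are given as a rotation vector (axis times angle).
In Python, from bench import r gives the robot as it stands.
- The arm moves only by the tool apply_moves, never from a script. Its arguments are lists of equal length, an entry for each row: "dp": the shift along the tool's x, y, z scaled (see below), a list of three; "twist": the turn, a rotation vector about the tool's x, y, z scaled (see below), a list of three; "jaw": the closure in counts, from 0 (fully open) to 255 (shut). In form: {"dp": [[x, y, z], ...], "twist": [[rx, ry, rz], ...], "jaw": [jaw, ...]}. A call has 1 to 20 rows; each row shifts and turns the pose as measured when the row begins, along the tool's axes as they then stand; what a row does not reach is not made up. The controller multiplies each number of a shift by 12 cm and each number of a turn by 120 degrees. A row lasts 1/10 s, in which the tool goes at most 50 mm and 8.59 degrees, less where a joint would pass 70% of its speed; a pose out of reach is approached as far as the arm can. A call with a number of a shift or a turn outside -1 to 1 is refused whole. A call with a gripper value outside its range is refused whole. The fingers move at their own pace and stop on an object; "grip_force" is the grip in N (left out, the last holds). Time passes only in rows, so rows that do not move let the fingers close. It gives the time, the measured TCP pose, the force and the opening at its end, in the units of the state.
- r.get_obs(): the state, without advancing time (a new reading comes with each control period).
- r.grab_frame(name): name is "scene" or "top" or "wrist"; returns a dict with "color" (384x512x3 uint8, red, green, blue), "z_map" (384x512 float32, m along the optical axis (not along the pixel's ray), 0 where there is no reading), "intrinsics" (3x3 intrinsics, pixels), "dist_coeffs" ([k1, k2, p1, p2, k3] as OpenCV has them; the pictures are not rectified), "R" (3x3) and "t" (3): a world point X has camera coordinates R X + t; the wrist camera has in their place "hand_eye" (4x4, takes a point from camera to tool coordinates, whose origin is the TCP and whose axes are the tool frame's). Camera axes: x right, y down, z forward; pixel columns grow to the right and rows downward; lengths in m; the calibration is good to about 2 mm. A picture is of the moment at which its call begins: read the wrist's pose just before it.
- r.hand_in(): hands the job in, once; it reports no verdict.
The state is a dict: "clock": time; "joints": joint angles; "qvel": joint speeds; "tau": joint torques, N m; "tcp_pos": TCP position; "orientation": TCP orientation; "contact_force": force on the tool from outside, world axes, zero at the start; "moment": the same for the moment, N m; "grip_width": finger opening in m.
Only numpy, scipy, OpenCV 4.12 (cv2) and the standard library are available. Lean on these libraries where they do the work, as an engineer would, in place of code of your own. Each camera call takes 0.05 s, during which the arm holds its last target.

## Working session

There is one attempt and no reset: what is moved stays moved. The work goes in short steps, Python scripts to look and compute and a tool call to move; the robot and the scene stay as the last step left them, time stands still between calls to the robot, and variables do not carry over. Pictures are saved under pics/ and viewed, and the job is handed in when it is done.

Besides the shell and the picture viewer there is one more tool, called after "Call:" by a JSON object that holds its "api" and its "payload", one argument or row to a line. apply_moves: Moves the arm, as the interface text tells. Shifts and turns lie within -1 to 1; 1 stands for 12 cm of shift or 120 degrees of turn. Its arguments: {"type":"object","properties":{"dp":{"type":"array"},"twist":{"type":"array"},"jaw":{"type":"array"},"grip_force":{"type":"number"}},"required":["dp","twist","jaw"]}

```bash
mkdir -p pics; ls
python3 - <<'E'
from bench import r
import cv2
o=r.get_obs(); print(o)
for n in ["scene","top","wrist"]:
    f=r.grab_frame(n); cv2.imwrite(f"pics/{n}0.png",f["color"][:,:,::-1])
    print(n,f["intrinsics"],f["dist_coeffs"],f.get("R"),f.get("t"),f.get("hand_eye"))
print(r.hold_point_z)
E
```

```text
pics
{'clock': 0.0, 'joints': array([-1.44210906,  0.47779852,  0.02235332,  1.55644745, -0.01151753,
        1.10929581, -0.08308844]), 'qvel': array([ 5.85836041e-04,  7.90916679e-04, -1.79404654e-05, -4.18361700e-04,
        1.03003407e-03,  5.21605643e-04,  1.68889020e-03]), 'tau': array([ 2.21108958e-04, -5.96447754e+01,  1.60812624e+00, -2.81183946e+01,
        1.25248989e-02,  9.46018612e-03,  1.75045795e-05]), 'tcp_pos': array([0.15827393, 0.6558994 , 0.40372844]), 'orientation': array([ 2.46730699e+00,  1.94275966e+00, -2.11866516e-03]), 'contact_force': array([-0.29497563, -0.7353534 , -0.6922666 ]), 'moment': array([ 0.02884456, -0.01584681,  0.00470925]), 'grip_width': 0.08547045291896813}
scene [[438.47414682   0.         258.75080098]
 [  0.         438.47414682 193.3097874 ]
 [  0.           0.           1.        ]] [-0.0235608  0.         0.         0.         0.       ] [[-1.99607301e-01  9.79875494e-01 -9.70663638e-04]
 [ 8.07215979e-01  1.63873663e-01 -5.67051837e-01]
 [-5.55481133e-01 -1.13971222e-01 -8.23681535e-01]] [ 0.12793322 -0.39497406  1.51301539] None
top [[478.42334187   0.         257.98210238]
 [  0.         478.42334187 187.96537079]
 [  0.           0.           1.        ]] [-0.16383652  0.          0.          0.          0.        ] [[-0.01966369 -0.99960839 -0.01990978]
 [-0.98116887  0.02312042 -0.19176311]
 [ 0.19214834  0.01576408 -0.98123927]] [-0.00752663  0.55484456  1.34880924] None
wrist [[302.51509045   0.         260.68025991]
 [  0.         302.51509045 193.21791552]
 [  0.           0.           1.        ]] [-0.05414837  0.          0.          0.          0.        ] None None [[ 9.99999637e-01 -1.85966490e-05 -8.52111346e-04  4.92510076e-04]
 [ 2.59817153e-04  9.58828961e-01  2.83984076e-01 -7.24837949e-02]
 [ 8.11747885e-04 -2.83984194e-01  9.58828618e-01  2.99629965e-02]
 [ 0.00000000e+00  0.00000000e+00  0.00000000e+00  1.00000000e+00]]
0.1547
```

View pics/scene0.png

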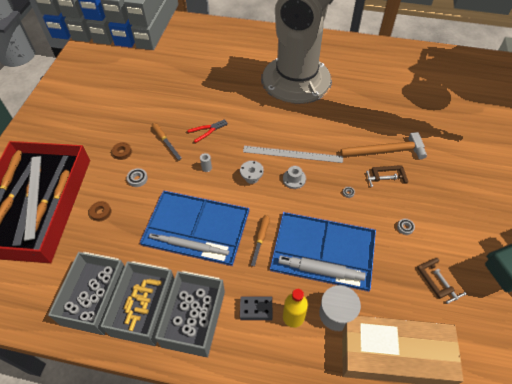

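View pics/top0.png

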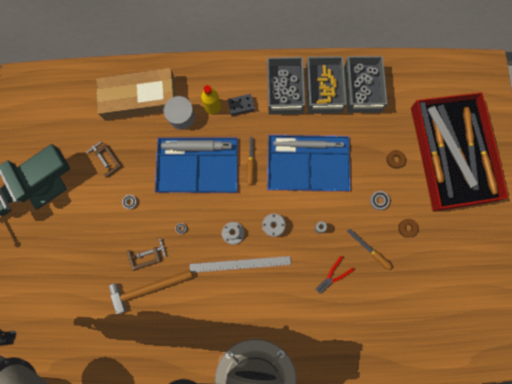

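View pics/wrist0.png

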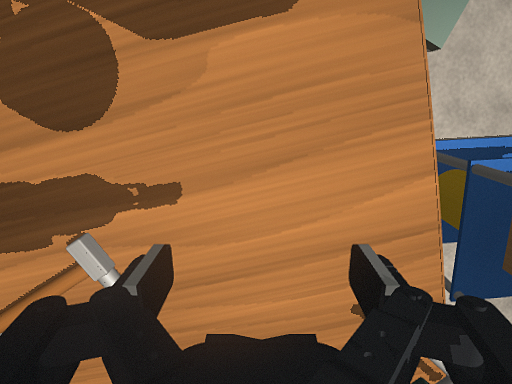

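The scene picture shows the hubs at (251,172) and (293,177), sleeve (206,162), bearings (136,177), (348,191) and (405,227). The brown rings are at (121,150) and (99,210), and the trays at (195,228) and (323,250). Next I'll measure from the top and scene cameras.

```bash
cat > h.py <<'E'
from bench import r
import numpy as np, cv2
from scipy.spatial.transform import Rotation as Rn
def cam(f,obs=None):
    if "hand_eye" in f and f["hand_eye"] is not None:
        T=np.eye(4);T[:3,:3]=Rn.from_rotvec(obs["orientation"]).as_matrix();T[:3,3]=obs["tcp_pos"]
        W=T@f["hand_eye"]; return W[:3,:3],W[:3,3]
    return f["R"].T, -f["R"].T@f["t"]
def rays(f,uv):
    n=cv2.undistortPoints(np.asarray(uv,float).reshape(-1,1,2),f["intrinsics"],f["dist_coeffs"]).reshape(-1,2)
    return np.c_[n,np.ones(len(n))]
def onplane(f,uv,z,obs=None):
    A,c=cam(f,obs); d=rays(f,uv)@A.T
    return c+d*((z-c[2])/d[:,2])[:,None]
def cloud(f,obs=None):
    A,c=cam(f,obs); h,w=f["z_map"].shape
    u,v=np.meshgrid(np.arange(w),np.arange(h))
    d=rays(f,np.c_[u.ravel(),v.ravel()])*f["z_map"].reshape(-1,1)
    P=(d@A.T+c); P[f["z_map"].ravel()==0]=np.nan
    return P.reshape(h,w,3)
def proj(f,X,obs=None):
    A,c=cam(f,obs); X=np.atleast_2d(X)
    p,_=cv2.projectPoints(((X-c)@A).reshape(-1,1,3),np.zeros(3),np.zeros(3),f["intrinsics"],f["dist_coeffs"]); return p.reshape(-1,2)
E
python3 - <<'E'
from h import *
for n in ["top","scene"]:
    f=r.grab_frame(n); P=cloud(f); img=f["color"]; hsv=cv2.cvtColor(img,cv2.COLOR_RGB2HSV)
    print(n,"bench z", np.nanmedian(P[300:302,200:300,2]))
    # grey things on bench
    m=((hsv[:,:,1]<70)&(hsv[:,:,2]>60)).astype(np.uint8)
    N,l,st,ce=cv2.connectedComponentsWithStats(m)
    for i in range(1,N):
        if 15<st[i,4]<3000:
            q=P[l==i]
            z=np.nanpercentile(q[:,2],90); c=onplane(f,[st[i,0]+(st[i,2]-1)/2,st[i,1]+(st[i,3]-1)/2],max(z,0))[0]
            if 0.25<c[0]<0.95 and abs(c[1])<.65: print(ce[i].round(1),st[i],"zt%.3f"%z,c.round(3),(np.nanmax(q,0)-np.nanmin(q,0)).round(3))
    m=cv2.inRange(hsv,(100,120,60),(125,255,255)); m=cv2.morphologyEx(m,cv2.MORPH_CLOSE,np.ones((9,9)))
    cs,_=cv2.findContours(m,0,2)
    for c in cs:
        if cv2.contourArea(c)>1500:
            b=cv2.boxPoints(cv2.minAreaRect(c)); w=onplane(f,b,0.015)
            print("tray",b.round(0).tolist(),w[:,:2].round(3).tolist(),w.mean(0).round(3))
    cv2.imwrite(f"pics/{n}_big.png",cv2.resize(img[130:280,90:450] if n=="top" else img[110:300,80:440],None,fx=2.2,fy=2.2,interpolation=cv2.INTER_CUBIC)[:,:,::-1])
E
```

```text
top bench z 9.430616858852048e-05
[287.   86.4] [ 267   57   38   54 1426] zt0.073 [ 0.872 -0.11   0.073] [0.168 0.118 0.085]
[330.1  85.8] [306  57  42  53 911] zt0.076 [ 0.87  -0.235  0.076] [0.167 0.127 0.091]
[367.3  85. ] [ 346   56   42   54 1525] zt0.074 [ 0.871 -0.358  0.074] [0.168 0.136 0.091]
[319.5  70.1] [318  64   5  13  46] zt0.030 [ 0.935 -0.223  0.03 ] [0.045 0.016 0.011]
[328.1  82.9] [324  79   8   8  23] zt0.030 [ 0.892 -0.244  0.03 ] [0.025 0.022 0.012]
[149.5  91.3] [137  81  26  21 455] zt0.070 [0.864 0.309 0.07 ] [0.067 0.081 0.019]
[319.9  94.5] [318  89   6  10  23] zt0.030 [ 0.855 -0.22   0.03 ] [0.032 0.015 0.014]
[243.2 103.5] [230  95  25  19 219] zt0.029 [0.826 0.025 0.029] [0.062 0.077 0.038]
[178.7 112. ] [163  96  31  33 777] zt0.070 [0.791 0.218 0.07 ] [0.116 0.103 0.079]
[427.7 127.4] [420 102  17  51 252] zt0.054 [ 0.732 -0.544  0.054] [0.162 0.036 0.014]
[454.7 145.2] [ 428  105   50   84 1155] zt0.071 [ 0.664 -0.608  0.071] [0.275 0.142 0.058]
[275.  151.1] [267 134  38  56  95] zt0.018 [ 0.641 -0.104  0.018] [0.175 0.119 0.029]
[344.8 144.1] [3
[... 4147 characters left out ...]
 [0.809 0.221 0.068] [0.117 0.091 0.075]
[455.3 296.5] [446 291  21  12  77] zt0.013 [0.706 0.5   0.013] [0.037 0.052 0.016]
[252.  307.1] [240 297  32  23 434] zt0.027 [0.834 0.032 0.027] [0.063 0.072 0.02 ]
[135.5 304.2] [131 298  11  12  56] zt0.028 [ 0.88  -0.246  0.028] [0.027 0.026 0.008]
[379.2 338.7] [ 361  323   38   32 1045] zt0.068 [0.862 0.311 0.068] [0.067 0.083 0.011]
tray [[269.0, 270.0], [281.0, 211.0], [381.0, 231.0], [369.0, 290.0]] [[0.728, 0.045], [0.551, 0.044], [0.56, 0.313], [0.732, 0.292]] [0.643 0.173 0.015]
tray [[140.0, 244.0], [153.0, 186.0], [249.0, 208.0], [235.0, 266.0]] [[0.722, -0.298], [0.541, -0.325], [0.559, -0.045], [0.733, -0.041]] [ 0.639 -0.177  0.015]
```

```bash
ls pics
```

```text
scene0.png
scene_big.png
top0.png
top_big.png
wrist0.png
```

View pics/top_big.png

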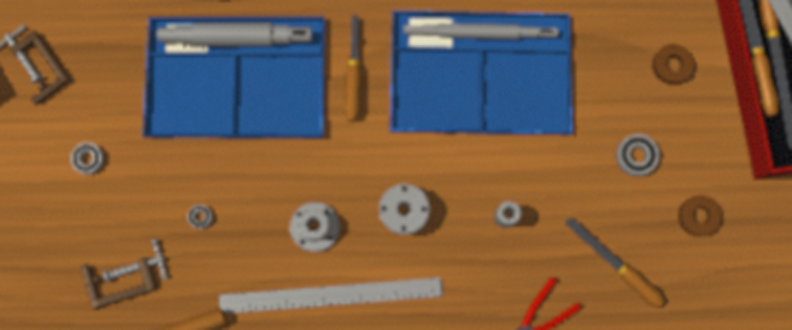

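View pics/scene_big.png

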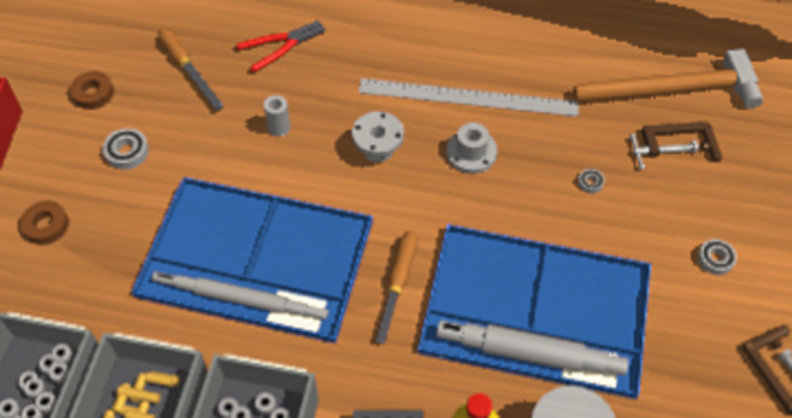

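Call:
{"api": "apply_moves", "payload": {
  "dp": [
    [0, 0.4, 0],
    [0, 0.4, 0],
    [0, 0.4, 0],
    [0, 0.4, 0],
    [0, 0.4, 0],
    [0, 0.4, 0],
    [0, 0.4, 0],
    [0, 0.4, 0]
  ],
  "twist": [
    [0, 0, 0.035],
    [0, 0, 0.035],
    [0, 0, 0.035],
    [0, 0, 0.035],
    [0, 0, 0.035],
    [0, 0, 0.035],
    [0, 0, 0.035],
    [0, 0, 0.035]
  ],
  "jaw": [0, 0, 0, 0, 0, 0, 0, 0],
  "grip_force": 40
}}

```text
clock: 1.05
tcp_pos: [0.4928, 0.4777, 0.4007]
orientation: [-2.922, -1.143, 0.008]
contact_force: [1.3, 0.5, -0.6]
grip_width: 0.0854
```

```bash
cat >> h.py <<'E'
def yawdeg():
    R=Rn.from_rotvec(r.get_obs()["orientation"]).as_matrix(); return np.degrees(np.arctan2(R[1,0],R[0,0]))
def plan(target,yaw,n):
    o=r.get_obs();R0=Rn.from_rotvec(o["orientation"]);p0=o["tcp_pos"]
    Rt=Rn.from_euler("z",yaw,degrees=True)*Rn.from_rotvec([np.pi,0,0])
    rel=(R0.inv()*Rt).as_rotvec()
    for i in range(n):
        R=R0*Rn.from_rotvec(rel*i/n); d=R.inv().apply((np.array(target)-p0)/n)
        print((d/.12).round(3).tolist(),(rel/n/np.radians(120)).round(4).tolist())
E
python3 - <<'E'
from h import *
print(r.get_obs()["joints"].round(3))
plan([.45,.03,.40],0,10)
E
```

```text
[-1.015  0.506  0.227  1.539 -0.129  1.113 -0.013]
[-0.279, 0.25, 0.0] [-0.0002, 0.0003, 0.0356]
[-0.26, 0.27, -0.0] [-0.0002, 0.0003, 0.0356]
[-0.239, 0.289, -0.0] [-0.0002, 0.0003, 0.0356]
[-0.217, 0.306, -0.0] [-0.0002, 0.0003, 0.0356]
[-0.194, 0.321, 0.0] [-0.0002, 0.0003, 0.0356]
[-0.169, 0.334, 0.0] [-0.0002, 0.0003, 0.0356]
[-0.144, 0.346, 0.0] [-0.0002, 0.0003, 0.0356]
[-0.118, 0.356, 0.0] [-0.0002, 0.0003, 0.0356]
[-0.091, 0.364, 0.0] [-0.0002, 0.0003, 0.0356]
[-0.063, 0.369, 0.0] [-0.0002, 0.0003, 0.0356]
```

Call:
{"api": "apply_moves", "payload": {
  "dp": [
    [-0.28, 0.25, 0],
    [-0.26, 0.27, 0],
    [-0.24, 0.29, 0],
    [-0.22, 0.31, 0],
    [-0.19, 0.32, 0],
    [-0.17, 0.33, 0],
    [-0.14, 0.35, 0],
    [-0.12, 0.36, 0],
    [-0.09, 0.36, 0],
    [-0.06, 0.37, 0],
    [0, 0, 0]
  ],
  "twist": [
    [0, 0, 0.0356],
    [0, 0, 0.0356],
    [0, 0, 0.0356],
    [0, 0, 0.0356],
    [0, 0, 0.0356],
    [0, 0, 0.0356],
    [0, 0, 0.0356],
    [0, 0, 0.0356],
    [0, 0, 0.0356],
    [0, 0, 0.0356],
    [0, 0, 0]
  ],
  "jaw": [0, 0, 0, 0, 0, 0, 0, 0, 0, 0, 0]
}}

```text
clock: 2.15
tcp_pos: [0.4426, 0.0046, 0.3994]
orientation: [-3.138, 0.078, 0.001]
contact_force: [0.2, -0.0, -0.8]
grip_width: 0.0853
```

Run:
```python
from h import *
o=r.get_obs();print(o["joints"].round(3),o["tcp_pos"],yawdeg())
f=r.grab_frame("wrist");cv2.imwrite("pics/w1.png",f["color"][:,:,::-1])
np.save("/tmp/w1.npy",{"o":o,"f":f},allow_pickle=True)
```

```text
[-0.679  0.088  0.57   2.119 -0.062  0.95  -0.124] [0.44261968 0.00461666 0.39942142] -2.8446428741776137
```

View pics/w1.png

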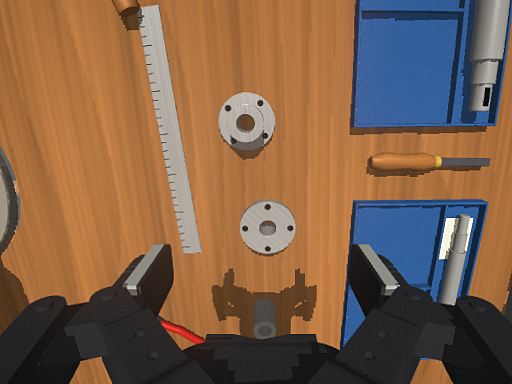

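The wrist picture shows the boss-up hub at (246,122), the face-up hub at (268,228) and the sleeve at (264,328). Both trays are on the right. Next I'll measure the two hubs.

```bash
cat >> h.py <<'E'
def circ(f,o,uv,z,R,win=None):
    """find circle (outer radius R m at height z) near pixel uv by Hough on a crop; returns world pts"""
    A,c=cam(f,o); X=onplane(f,uv,z,o)[0]
    p=proj(f,[X,X+[R,0,0],X-[R,0,0],X+[0,R,0],X-[0,R,0]],o)
    rp=np.linalg.norm(p[1:]-p[0],axis=1).mean(); w=int(rp*1.7)
    u0,v0=int(uv[0])-w,int(uv[1])-w; u0=max(u0,0);v0=max(v0,0)
    g=cv2.cvtColor(f["color"],cv2.COLOR_RGB2GRAY)[v0:v0+2*w,u0:u0+2*w]
    S=4; g=cv2.GaussianBlur(cv2.resize(g,None,fx=S,fy=S,interpolation=cv2.INTER_CUBIC),(0,0),3)
    h=cv2.HoughCircles(g,cv2.HOUGH_GRADIENT_ALT,1.5,10,param1=150,param2=0.6,minRadius=int(rp*S*.85),maxRadius=int(rp*S*1.15))
    if h is None: h=cv2.HoughCircles(g,cv2.HOUGH_GRADIENT,1,10,param1=100,param2=15,minRadius=int(rp*S*.9),maxRadius=int(rp*S*1.1))
    if h is None: return rp,None
    out=[]
    for x,y,rr in h.reshape(-1,h.shape[-1])[:3,:3]:
        uvc=((x+.5)/S-.5+u0,(y+.5)/S-.5+v0); out.append((np.round(uvc,1).tolist(),round(float(rr/S),1),onplane(f,uvc,z,o)[0].round(4).tolist()))
    return rp,out
E
python3 - <<'E'
from h import *
d=np.load("/tmp/w1.npy",allow_pickle=True).item();f,o=d["f"],d["o"]
print("face disc",circ(f,o,(268,228),.04,.033))
print("face bore",circ(f,o,(268,228),.04,.010))
print("boss top",circ(f,o,(248,123),.04,.020))
print("boss bore",circ(f,o,(246,123),.04,.010))
print("boss disc",circ(f,o,(246,118),.01,.033))
P=cloud(f,o)
for z0,z1,c in ((.035,.045,(.44,-.06)),(.035,.045,(.43,.06)),(.005,.015,(.43,.06)),(.045,.056,(.44,-.2))):
    q=P.reshape(-1,3);k=(q[:,2]>z0)&(q[:,2]<z1)&(np.hypot(q[:,0]-c[0],q[:,1]-c[1])<.06);q=q[k]
    print(k.sum(),((q.max(0)+q.min(0))/2).round(4),(q.max(0)-q.min(0)).round(3), np.median(q[:,2]))
hsv=cv2.cvtColor(f["color"],cv2.COLOR_RGB2HSV);m=cv2.inRange(hsv,(100,120,60),(125,255,255))
E
```

```text
face disc (np.float64(27.00216481725189), [([268.79998779296875, 225.8000030517578], 25.9, [0.4483, -0.0596, 0.04])])
face bore (np.float64(8.182962489693569), [([267.79998779296875, 228.89999389648438], 8.4, [0.447, -0.0635, 0.04])])
boss top (np.float64(18.929214747744275), [([245.0, 122.5], 19.2, [0.428, 0.0599, 0.04]), ([252.5, 126.5], 20.3, [0.4358, 0.0553, 0.04])])
boss bore (np.float64(9.464692106249165), [([245.0, 122.80000305175781], 9.5, [0.428, 0.0597, 0.04])])
boss disc (np.float64(28.794487780041035), [([244.89999389648438, 121.0], 28.5, [0.4264, 0.06, 0.01])])
2181 [ 0.4465 -0.062   0.0393] [0.065 0.066 0.008] 0.04101572690073024
856 [0.4276 0.0591 0.0391] [0.04  0.04  0.008] 0.04084639939224832
1472 [0.4276 0.0593 0.0101] [0.065 0.066 0.008] 0.010879801111460363
319 [ 0.4362 -0.1984  0.0489] [0.029 0.028 0.008] 0.05065110067313977
```

Call:
{"api": "apply_moves", "payload": {
  "dp": [
    [0.01, 0.14, 0.31],
    [0.01, 0.14, 0.31],
    [0.01, 0.14, 0.31],
    [0.01, 0.14, 0.31],
    [0, 0, 0],
    [0, 0, 0]
  ],
  "twist": [
    [0, 0, -0.024],
    [0, 0, 0],
    [0, 0, 0],
    [0, 0, 0],
    [0, 0, 0],
    [0, 0, 0]
  ],
  "jaw": [0, 0, 0, 0, 0, 0]
}}

```text
clock: 2.8
tcp_pos: [0.4532, -0.0531, 0.247]
orientation: [-3.133, -0.035, -0.011]
contact_force: [1.1, 0.9, 0.1]
grip_width: 0.0847
```

```bash
cat >> h.py <<'E'
def st():
    o=r.get_obs(); print("t%.2f"%o["clock"],"q",o["joints"].round(2),"tcp",o["tcp_pos"].round(4),"yaw%.2f"%yawdeg(),"tilt",Rn.from_rotvec(o["orientation"]).as_matrix()[:,2].round(4),"F",o["contact_force"].round(1),"w%.4f"%o["grip_width"]);return o
E
python3 - <<'E'
from h import *
o=st();f=r.grab_frame("wrist");cv2.imwrite("pics/w2.png",f["color"][:,:,::-1]);P=cloud(f,o)
for z0,z1,c in ((.034,.046,(.445,-.062)),(.034,.046,(.43,.06))):
    q=P.reshape(-1,3);k=(q[:,2]>z0)&(q[:,2]<z1)&(np.hypot(q[:,0]-c[0],q[:,1]-c[1])<.06);q=q[k]
    print(k.sum(),((q.max(0)+q.min(0))/2).round(4),(q.max(0)-q.min(0)).round(3), np.median(q[:,2]))
E
```

```text
t2.80 q [-0.43  0.4   0.49  2.22 -0.35  0.59  0.35] tcp [ 0.4532 -0.0531  0.247 ] yaw1.27 tilt [ 0.007   0.0089 -0.9999] F [1.1 0.9 0.1] w0.0847
7238 [ 0.4467 -0.0616  0.0387] [0.065 0.066 0.009] 0.040916352184528645
3350 [0.4278 0.057  0.0389] [0.039 0.035 0.01 ] 0.04076092999599529
```

View pics/w2.png

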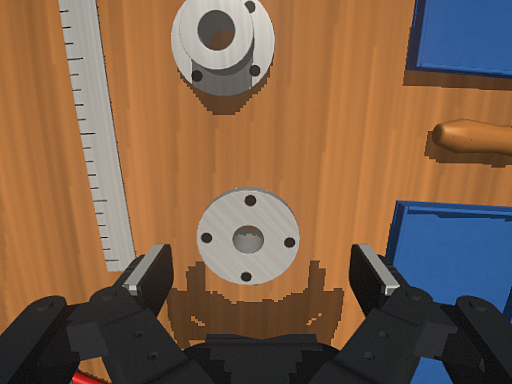

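The face-up hub is at (248,238), between the open fingers and a few mm off in both directions. I'll correct that and descend.

Run:
```python
from h import *
plan([.447,-.062,.190],0,3)
```

```text
[-0.019, 0.026, 0.159] [-0.0014, -0.0012, 0.0036]
[-0.018, 0.026, 0.159] [-0.0014, -0.0012, 0.0036]
[-0.017, 0.026, 0.159] [-0.0014, -0.0012, 0.0036]
```

Call:
{"api": "apply_moves", "payload": {
  "dp": [
    [-0.02, 0.026, 0.16],
    [-0.018, 0.026, 0.16],
    [-0.017, 0.026, 0.16],
    [0, 0, 0],
    [0, 0, 0]
  ],
  "twist": [
    [-0.0014, -0.0012, 0.0036],
    [-0.0014, -0.0012, 0.0036],
    [-0.0014, -0.0012, 0.0036],
    [0, 0, 0],
    [0, 0, 0]
  ],
  "jaw": [0, 0, 0, 0, 0]
}}

```text
clock: 3.35
tcp_pos: [0.453, -0.0552, 0.1965]
orientation: [-3.135, -0.017, -0.026]
contact_force: [0.2, 0.6, 0.3]
grip_width: 0.0854
```

Run:
```python
from h import *
st();plan([.447,-.062,.183],0,1)
```

```text
t3.35 q [-0.35  0.49  0.41  2.24 -0.45  0.46  0.43] tcp [ 0.453  -0.0552  0.1965] yaw0.64 tilt [ 0.0168  0.0064 -0.9998] F [0.2 0.6 0.3] w0.0854
[-0.052, 0.057, 0.111] [-0.003, -0.0081, 0.0053]
```

Call:
{"api": "apply_moves", "payload": {
  "dp": [
    [-0.052, 0.057, 0.05],
    [0, 0, 0]
  ],
  "twist": [
    [-0.003, -0.0081, 0.0053],
    [0, 0, 0]
  ],
  "jaw": [0, 0]
}}

```text
clock: 3.55
tcp_pos: [0.4479, -0.0614, 0.1926]
orientation: [-3.141, -0.003, -0.005]
contact_force: [-0.2, 1.0, -0.1]
grip_width: 0.0856
```

Run:
```python
from h import *
st();plan([.447,-.062,.183],0,1)
```

```text
t3.55 q [-0.34  0.5   0.41  2.25 -0.45  0.46  0.43] tcp [ 0.4479 -0.0614  0.1926] yaw0.10 tilt [ 3.3e-03  7.0e-04 -1.0e+00] F [-0.2  1.  -0.1] w0.0856
[-0.007, 0.005, 0.08] [-0.0004, -0.0016, 0.0008]
```

Call:
{"api": "apply_moves", "payload": {
  "dp": [
    [-0.007, 0.005, 0.08],
    [0, 0, 0],
    [0, 0, 0],
    [0, 0, 0],
    [0, 0, 0],
    [0, 0, 0],
    [0, 0, 0],
    [0, 0, 0]
  ],
  "twist": [
    [0, -0.0016, 0],
    [0, 0, 0],
    [0, 0, 0],
    [0, 0, 0],
    [0, 0, 0],
    [0, 0, 0],
    [0, 0, 0],
    [0, 0, 0]
  ],
  "jaw": [0, 0, 255, 255, 255, 255, 255, 255],
  "grip_force": 50
}}

```text
clock: 4.35
tcp_pos: [0.4474, -0.062, 0.1835]
orientation: [-3.14, -0.003, -0.001]
contact_force: [0.1, 0.2, 1.3]
grip_width: 0.0642
```

Run:
```python
from h import *
o=st();f=r.grab_frame("wrist");cv2.imwrite("pics/w3.png",f["color"][:,:,::-1])
```

```text
t4.35 q [-0.32  0.52  0.39  2.25 -0.46  0.44  0.45] tcp [ 0.4474 -0.062   0.1835] yaw0.09 tilt [ 8.0e-04  1.7e-03 -1.0e+00] F [0.1 0.2 1.3] w0.0642
```

View pics/w3.png

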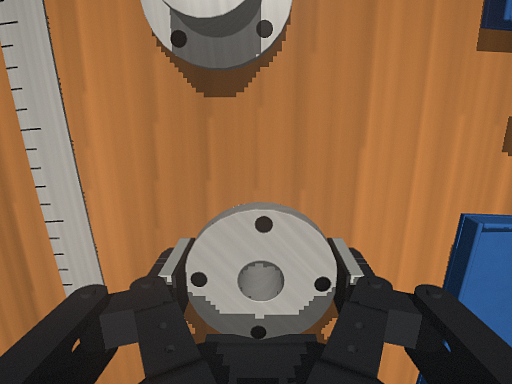

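Call:
{"api": "apply_moves", "payload": {
  "dp": [
    [0, 0, -0.1],
    [0, 0, -0.3],
    [0, 0, -0.35],
    [0.235, -0.236, 0],
    [0.235, -0.236, 0],
    [0.235, -0.236, 0],
    [0.235, -0.236, 0],
    [0.235, -0.236, 0],
    [0.235, -0.236, 0],
    [0, 0, 0],
    [0, 0, 0]
  ],
  "twist": [
    [0, 0, 0],
    [0, 0, 0],
    [0, 0, 0],
    [0, 0, 0],
    [0, 0, 0],
    [0, 0, 0],
    [0, 0, 0],
    [0, 0, 0],
    [0, 0, 0],
    [0, 0, 0],
    [0, 0, 0]
  ],
  "jaw": [255, 255, 255, 255, 255, 255, 255, 255, 255, 255, 255]
}}

```text
clock: 5.5
tcp_pos: [0.617, 0.1135, 0.2799]
orientation: [-3.14, 0.005, 0.013]
contact_force: [-0.8, -0.7, -4.4]
grip_width: 0.0641
```

Run:
```python
from h import *
o=st();plan([.615,.108,.25],0,1);f=r.grab_frame("wrist");cv2.imwrite("pics/w4.png",f["color"][:,:,::-1])
t=r.grab_frame("top");P=cloud(t).reshape(-1,3);hsv=cv2.cvtColor(t["color"],cv2.COLOR_RGB2HSV)
cv2.imwrite("pics/t4.png",t["color"][:,:,::-1])
m=cv2.inRange(hsv,(100,120,40),(125,255,255)).ravel()>0
for s in (1,-1):
    q=P[m&(P[:,0]>.5)&(P[:,0]<.78)&(P[:,1]*s>.02)&(abs(P[:,1])<.35)&(P[:,2]<.03)]
    rect=cv2.minAreaRect(q[:,:2].astype(np.float32)*1000);print(rect)
```

```text
t5.50 q [-0.65  0.59  0.51  1.8  -0.37  0.86  0.04] tcp [0.617  0.1135 0.2799] yaw-0.19 tilt [-0.0082  0.0016 -1.    ] F [-0.8 -0.7 -4.4] w0.0641
[-0.014, 0.046, 0.249] [-0.0008, 0.0039, -0.0015]
((640.8610229492188, 170.33834838867188), (247.97178649902344, 168.73342895507812), 88.5595932006836)
((638.3927612304688, -174.43325805664062), (246.5601043701172, 169.98695373535156), 87.88190460205078)
```

View pics/w4.png

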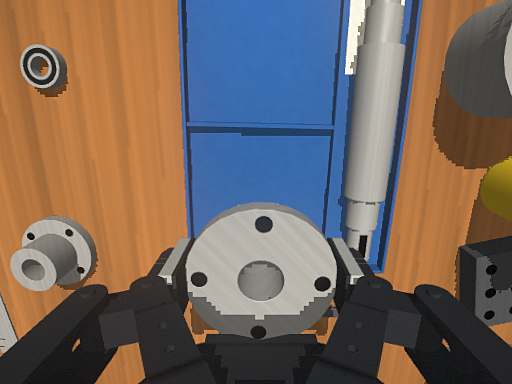

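The hub is held square, with its disc at (262,268), and sits above the near bay of the thick-shaft tray. I'll lower it.

Call:
{"api": "apply_moves", "payload": {
  "dp": [
    [-0.014, 0.046, 0.25],
    [0, 0, 0.25],
    [0, 0, 0.15],
    [0, 0, 0],
    [0, 0, 0]
  ],
  "twist": [
    [0, 0.004, -0.0015],
    [0, 0, 0],
    [0, 0, 0],
    [0, 0, 0],
    [0, 0, 0]
  ],
  "jaw": [255, 255, 255, 255, 255]
}}

```text
clock: 6.1
tcp_pos: [0.6123, 0.1029, 0.2025]
orientation: [-3.14, 0.011, -0.001]
contact_force: [0.2, -0.3, -3.6]
grip_width: 0.0644
```

Run:
```python
from h import *
o=st();plan([.615,.108,.187],0,1)
```

```text
t6.10 q [-0.59  0.68  0.45  1.85 -0.44  0.7   0.1 ] tcp [0.6123 0.1029 0.2025] yaw-0.40 tilt [ 7.0e-04  1.5e-03 -1.0e+00] F [ 0.2 -0.3 -3.6] w0.0644
[0.022, -0.043, 0.129] [-0.0007, -0.0003, -0.0034]
```

Call:
{"api": "apply_moves", "payload": {
  "dp": [
    [0.022, -0.043, 0.05],
    [0, 0, 0.05],
    [0, 0, 0],
    [0, 0, 0]
  ],
  "twist": [
    [0, 0, -0.003],
    [0, 0, 0],
    [0, 0, 0],
    [0, 0, 0]
  ],
  "jaw": [255, 255, 255, 255]
}}

```text
clock: 6.5
tcp_pos: [0.6162, 0.1081, 0.193]
orientation: [-3.139, 0.002, -0.008]
contact_force: [1.3, 0.4, -4.5]
grip_width: 0.0641
```

Run:
```python
from h import *
o=st();plan([.615,.108,.1865],0,1)
```

```text
t6.50 q [-0.59  0.7   0.44  1.84 -0.45  0.69  0.11] tcp [0.6162 0.1081 0.193 ] yaw-0.06 tilt [ 0.0052  0.0028 -1.    ] F [ 1.3  0.4 -4.5] w0.0641
[-0.01, 0.001, 0.054] [-0.0013, -0.0025, -0.0005]
```

Call:
{"api": "apply_moves", "payload": {
  "dp": [
    [-0.01, 0, 0.025],
    [0, 0, 0.025],
    [0, 0, 0]
  ],
  "twist": [
    [-0.0013, -0.0025, 0],
    [0, 0, 0],
    [0, 0, 0]
  ],
  "jaw": [255, 255, 255]
}}

```text
clock: 6.8
tcp_pos: [0.6152, 0.1083, 0.1872]
orientation: [-3.141, 0.001, -0.001]
contact_force: [0.0, -0.8, -4.6]
grip_width: 0.0641
```

Run:
```python
from h import *
o=st();plan([.615,.108,.1865],0,1)
```

```text
t6.80 q [-0.59  0.71  0.43  1.85 -0.45  0.68  0.11] tcp [0.6152 0.1083 0.1872] yaw-0.04 tilt [ 6.e-04  1.e-04 -1.e+00] F [ 0.  -0.8 -4.6] w0.0641
[-0.001, 0.002, 0.006] [-0.0001, -0.0003, -0.0003]
```

Call:
{"api": "apply_moves", "payload": {
  "dp": [
    [0, 0, 0.012],
    [0, 0, 0]
  ],
  "twist": [
    [0, 0, 0],
    [0, 0, 0]
  ],
  "jaw": [255, 255]
}}

```text
clock: 7.0
tcp_pos: [0.6155, 0.1081, 0.1868]
orientation: [-3.141, 0.002, -0.002]
contact_force: [0.1, 0.7, -6.1]
grip_width: 0.0644
```

Call:
{"api": "apply_moves", "payload": {
  "dp": [
    [0, 0, 0.02],
    [0, 0, 0]
  ],
  "twist": [
    [0, 0, 0],
    [0, 0, 0]
  ],
  "jaw": [255, 255]
}}

```text
clock: 7.2
tcp_pos: [0.616, 0.1078, 0.1871]
orientation: [-3.139, 0.002, -0.002]
contact_force: [-0.1, -0.9, -4.2]
grip_width: 0.0644
```

Call:
{"api": "apply_moves", "payload": {
  "dp": [
    [0, 0, 0.035],
    [0, 0, 0]
  ],
  "twist": [
    [0, 0, 0],
    [0, 0, 0]
  ],
  "jaw": [255, 255]
}}

```text
clock: 7.4
tcp_pos: [0.6169, 0.1075, 0.1873]
orientation: [-3.136, 0.003, -0.004]
contact_force: [1.1, -0.0, -4.5]
grip_width: 0.0643
```

Run:
```python
from h import *
o=st();print(o["tau"].round(1),o["moment"])
s=r.grab_frame("scene");cv2.imwrite("pics/s5.png",cv2.resize(s["color"][150:310,230:400],None,fx=4,fy=4,interpolation=cv2.INTER_CUBIC)[:560,:,::-1])
f=r.grab_frame("wrist");cv2.imwrite("pics/w5.png",f["color"][:,:,::-1])
```

```text
t7.40 q [-0.58  0.71  0.43  1.84 -0.45  0.68  0.11] tcp [0.6169 0.1075 0.1873] yaw-0.12 tilt [ 0.0026  0.0053 -1.    ] F [ 1.1 -0.  -4.5] w0.0643
[  0.  -63.   10.8 -19.5  -0.    0.3   0. ] [-0.00703267 -0.0278409  -0.01972042]
```

View pics/s5.png

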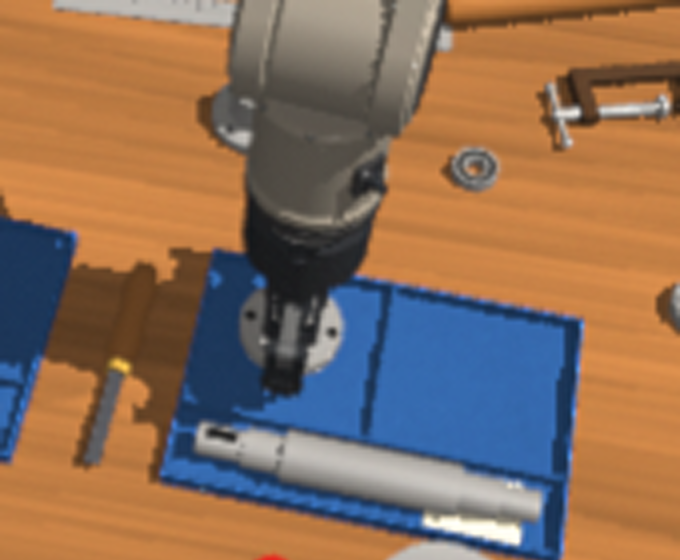

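View pics/w5.png

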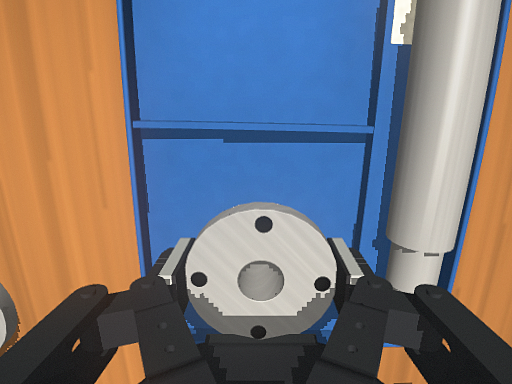

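```bash
cat >> h.py <<'E'
def zat(P,x,y,rad):
    q=P.reshape(-1,3);k=np.hypot(q[:,0]-x,q[:,1]-y)<rad;return np.round(np.nanmedian(q[k,2])*1000,1),k.sum()
E
python3 - <<'E'
from h import *
o=r.get_obs();f=r.grab_frame("wrist");P=cloud(f,o)
print("disc",zat(P,o["tcp_pos"][0],o["tcp_pos"][1]+.018,.006),"floor",zat(P,.615,.155,.01),"bay2",zat(P,.615,.21,.01),"bench",zat(P,.53,.2,.01))
plan([.615,.108,.184],0,1)
E
```

```text
disc (np.float64(44.3), np.int64(886)) floor (np.float64(3.9), np.int64(1188)) bay2 (np.float64(3.8), np.int64(1554)) bench (np.float64(0.8), np.int64(1303))
[-0.017, -0.003, 0.022] [-0.0023, -0.0013, -0.0009]
```

Call:
{"api": "apply_moves", "payload": {
  "dp": [
    [-0.01, 0, 0.02],
    [0, 0, 0],
    [0, 0, 0],
    [0, 0, 0],
    [0, 0, 0],
    [0, 0, -0.2],
    [0, 0, -0.35],
    [0, 0, -0.35],
    [-0.2, 0, -0.3],
    [-0.3, 0, -0.2],
    [0, 0, 0]
  ],
  "twist": [
    [-0.0023, -0.0013, 0],
    [0, 0, 0],
    [0, 0, 0],
    [0, 0, 0],
    [0, 0, 0],
    [0, 0, 0],
    [0, 0, 0],
    [0, 0, 0],
    [0, 0, 0],
    [0, 0, 0],
    [0, 0, 0]
  ],
  "jaw": [255, 40, 20, 0, 0, 0, 0, 0, 0, 0, 0]
}}

```text
clock: 8.65
tcp_pos: [0.5557, 0.1077, 0.3563]
orientation: [3.14, -0.005, -0.002]
contact_force: [-0.2, -0.8, -0.2]
grip_width: 0.085
```

```bash
cat >> h.py <<'E'
def obj(P,x,y,z0,z1,rad=.05):
    q=P.reshape(-1,3);k=(q[:,2]>z0)&(q[:,2]<z1)&(np.hypot(q[:,0]-x,q[:,1]-y)<rad);q=q[k]
    return k.sum(),((q.max(0)+q.min(0))/2).round(4)[:2],(q.max(0)-q.min(0)).round(3)[:2],np.median(q[:,2]).round(4)
E
python3 - <<'E'
from h import *
o=st();f=r.grab_frame("wrist");cv2.imwrite("pics/w6.png",f["color"][:,:,::-1]);P=cloud(f,o)
print(obj(P,.615,.108,.036,.05))
t=r.grab_frame("top");print(obj(cloud(t),.615,.108,.036,.05))
E
```

```text
t8.65 q [-0.76  0.4   0.59  1.9  -0.27  0.93 -0.05] tcp [0.5557 0.1077 0.3563] yaw-0.17 tilt [-0.0011 -0.0013 -1.    ] F [-0.2 -0.8 -0.2] w0.0850
(np.int64(3353), array([0.6173, 0.1081]), array([0.066, 0.066]), np.float64(0.0439))
(np.int64(150), array([0.6174, 0.0944]), array([0.062, 0.04 ]), np.float64(0.0431))
```

View pics/w6.png

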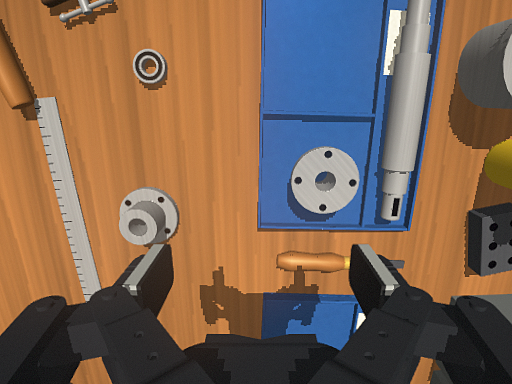

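The face-up hub stands in the near bay at (326,180), measured at (0.617, 0.108). The boss-up hub is at (148,216) and goes next.

Run:
```python
from h import *
plan([.4277,.0592,.22],0,5)
```

```text
[-0.216, 0.082, 0.224] [0.0003, 0.0001, -0.0002]
[-0.216, 0.082, 0.224] [0.0003, 0.0001, -0.0002]
[-0.216, 0.082, 0.224] [0.0003, 0.0001, -0.0002]
[-0.216, 0.082, 0.224] [0.0003, 0.0001, -0.0002]
[-0.217, 0.082, 0.224] [0.0003, 0.0001, -0.0002]
```

Call:
{"api": "apply_moves", "payload": {
  "dp": [
    [-0.216, 0.082, 0.224],
    [-0.216, 0.082, 0.224],
    [-0.216, 0.082, 0.224],
    [-0.216, 0.082, 0.224],
    [-0.216, 0.082, 0.224],
    [0, 0, 0],
    [0, 0, 0]
  ],
  "twist": [
    [0, 0, 0],
    [0, 0, 0],
    [0, 0, 0],
    [0, 0, 0],
    [0, 0, 0],
    [0, 0, 0],
    [0, 0, 0]
  ],
  "jaw": [0, 0, 0, 0, 0, 0, 0]
}}

```text
clock: 9.45
tcp_pos: [0.4273, 0.0574, 0.2098]
orientation: [3.131, -0.003, -0.004]
contact_force: [1.6, -1.2, 0.1]
grip_width: 0.0856
```

Run:
```python
from h import *
o=st();plan([.4277,.0592,.21],0,1);f=r.grab_frame("wrist");P=cloud(f,o);print(obj(P,.4277,.059,.034,.046,.04))
cv2.imwrite("pics/w7.png",f["color"][:,:,::-1])
```

```text
t9.45 q [-0.67  0.45  0.46  2.29 -0.41  0.49  0.12] tcp [0.4273 0.0574 0.2098] yaw-0.11 tilt [-0.0028 -0.0105 -0.9999] F [ 1.6 -1.2  0.1] w0.0856
[0.003, -0.015, -0.001] [0.005, 0.0013, -0.0009]
(np.int64(3763), array([0.4279, 0.0594]), array([0.04, 0.04]), np.float64(0.0408))
```

Call:
{"api": "apply_moves", "payload": {
  "dp": [
    [0.004, -0.017, 0.1],
    [0, 0, 0.05],
    [0, 0, 0]
  ],
  "twist": [
    [0.005, 0.0013, -0.0009],
    [0, 0, 0],
    [0, 0, 0]
  ],
  "jaw": [0, 0, 0]
}}

```text
clock: 9.8
tcp_pos: [0.4313, 0.0602, 0.1919]
orientation: [-3.141, -0.001, -0.006]
contact_force: [-0.2, 0.0, -0.4]
grip_width: 0.0854
```

Run:
```python
from h import *
o=st();plan([.4279,.0594,.186],0,1)
```

```text
t9.80 q [-0.62  0.48  0.41  2.29 -0.45  0.44  0.16] tcp [0.4313 0.0602 0.1919] yaw0.04 tilt [ 3.6e-03  2.0e-04 -1.0e+00] F [-0.2  0.  -0.4] w0.0854
[-0.028, 0.007, 0.049] [-0.0001, -0.0017, 0.0004]
```

Call:
{"api": "apply_moves", "payload": {
  "dp": [
    [-0.028, 0.007, 0.05],
    [0, 0, 0],
    [0, 0, 0],
    [0, 0, 0],
    [0, 0, 0],
    [0, 0, 0],
    [0, 0, 0],
    [0, 0, 0],
    [0, 0, 0]
  ],
  "twist": [
    [0, -0.0017, 0],
    [0, 0, 0],
    [0, 0, 0],
    [0, 0, 0],
    [0, 0, 0],
    [0, 0, 0],
    [0, 0, 0],
    [0, 0, 0],
    [0, 0, 0]
  ],
  "jaw": [0, 0, 255, 255, 255, 255, 255, 255, 255],
  "grip_force": 60
}}

```text
clock: 10.7
tcp_pos: [0.429, 0.0597, 0.187]
orientation: [-3.141, -0.002, -0.004]
contact_force: [0.6, -1.6, -0.2]
grip_width: 0.0381
```

Run:
```python
from h import *
o=st();f=r.grab_frame("wrist");P=cloud(f,o);print(obj(P,.4277,.059,.034,.046,.023))
cv2.imwrite("pics/w8.png",f["color"][:,:,::-1])
```

```text
t10.70 q [-0.61  0.49  0.4   2.29 -0.46  0.43  0.17] tcp [0.429  0.0597 0.187 ] yaw0.06 tilt [ 2.4e-03  8.0e-04 -1.0e+00] F [ 0.6 -1.6 -0.2] w0.0381
(np.int64(5344), array([0.4284, 0.0593]), array([0.041, 0.041]), np.float64(0.0408))
```

View pics/w8.png

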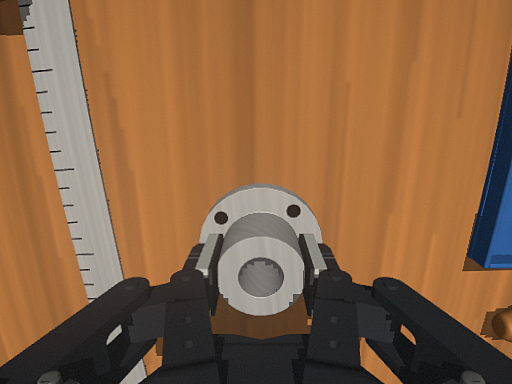

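Call:
{"api": "apply_moves", "payload": {
  "dp": [
    [0, 0, -0.1],
    [0, 0, -0.3],
    [0, 0, -0.4],
    [0, 0, -0.1],
    [0.314, -0.08, 0],
    [0.314, -0.08, 0],
    [0.314, -0.08, 0],
    [0.314, -0.08, 0],
    [0.314, -0.08, 0],
    [0, 0, 0],
    [0, 0, 0]
  ],
  "twist": [
    [0, 0, 0],
    [0, 0, 0],
    [0, 0, 0],
    [0, 0, 0],
    [0, 0, 0],
    [0, 0, 0],
    [0, 0, 0],
    [0, 0, 0],
    [0, 0, 0],
    [0, 0, 0],
    [0, 0, 0]
  ],
  "jaw": [255, 255, 255, 255, 255, 255, 255, 255, 255, 255, 255]
}}

```text
clock: 11.85
tcp_pos: [0.6175, 0.108, 0.3006]
orientation: [3.14, 0.0, -0.016]
contact_force: [-0.6, -0.8, -4.4]
grip_width: 0.0384
```

Run:
```python
from h import *
o=st();plan([.6173,.108,.25],0,1)
f=r.grab_frame("wrist");cv2.imwrite("pics/w9.png",f["color"][:,:,::-1])
P=cloud(f,o);print("boss top c",obj(P,o["tcp_pos"][0],o["tcp_pos"][1],o["tcp_pos"][2]-.187+.034,o["tcp_pos"][2]-.187+.046,.023));
```

```text
t11.85 q [-0.67  0.57  0.56  1.79 -0.37  0.9   0.05] tcp [0.6175 0.108  0.3006] yaw0.00 tilt [-0.0102 -0.0012 -0.9999] F [-0.6 -0.8 -4.4] w0.0384
[0.002, -0.0, 0.422] [0.0006, 0.0049, 0.0]
boss top c (np.int64(5353), array([0.6171, 0.1073]), array([0.042, 0.041]), np.float64(0.1543))
```

View pics/w9.png

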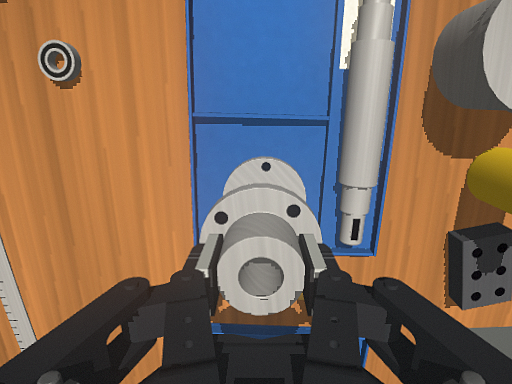

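The held hub, with its boss at (262,272), is above the one in the tray and in line with it. I'll lower it.

Call:
{"api": "apply_moves", "payload": {
  "dp": [
    [0.002, 0, 0.2],
    [0, 0, 0.2],
    [0, 0, 0],
    [0, 0, 0]
  ],
  "twist": [
    [0, 0.005, 0],
    [0, 0, 0],
    [0, 0, 0],
    [0, 0, 0]
  ],
  "jaw": [255, 255, 255, 255]
}}

```text
clock: 12.3
tcp_pos: [0.6142, 0.1075, 0.2538]
orientation: [3.141, -0.001, -0.0]
contact_force: [0.4, 0.7, -4.3]
grip_width: 0.0388
```

Run:
```python
from h import *
o=st();plan([.6173,.108,.23],0,1)
```

```text
t12.30 q [-0.65  0.62  0.52  1.83 -0.41  0.8   0.08] tcp [0.6142 0.1075 0.2538] yaw-0.02 tilt [-2.e-04 -5.e-04 -1.e+00] F [ 0.4  0.7 -4.3] w0.0388
[0.025, -0.004, 0.199] [0.0002, 0.0001, -0.0002]
```

Call:
{"api": "apply_moves", "payload": {
  "dp": [
    [0.025, -0.004, 0.1],
    [0, 0, 0.05],
    [0, 0, 0]
  ],
  "twist": [
    [0, 0, 0],
    [0, 0, 0],
    [0, 0, 0]
  ],
  "jaw": [255, 255, 255]
}}

```text
clock: 12.6
tcp_pos: [0.6175, 0.108, 0.2372]
orientation: [-3.141, 0.001, -0.004]
contact_force: [-0.3, 0.1, -4.1]
grip_width: 0.0383
```

Run:
```python
from h import *
o=st();plan([.6173,.108,.23],0,1)
```

```text
t12.60 q [-0.63  0.65  0.5   1.83 -0.43  0.77  0.1 ] tcp [0.6175 0.108  0.2372] yaw-0.04 tilt [ 2.4e-03  7.0e-04 -1.0e+00] F [-0.3  0.1 -4.1] w0.0383
[-0.002, 0.0, 0.06] [-0.0003, -0.0011, -0.0003]
```

Call:
{"api": "apply_moves", "payload": {
  "dp": [
    [-0.002, 0, 0.03],
    [0, 0, 0.03],
    [0, 0, 0]
  ],
  "twist": [
    [0, -0.0012, 0],
    [0, 0, 0],
    [0, 0, 0]
  ],
  "jaw": [255, 255, 255]
}}

```text
clock: 12.9
tcp_pos: [0.6178, 0.108, 0.2303]
orientation: [-3.141, 0.001, -0.002]
contact_force: [-0.6, -0.7, -4.4]
grip_width: 0.0385
```

Run:
```python
from h import *
o=st();plan([.6173,.108,.23],0,1)
```

```text
t12.90 q [-0.63  0.66  0.5   1.83 -0.44  0.76  0.1 ] tcp [0.6178 0.108  0.2303] yaw-0.03 tilt [ 0.0013  0.0011 -1.    ] F [-0.6 -0.7 -4.4] w0.0385
[-0.004, -0.0, 0.003] [-0.0005, -0.0006, -0.0003]
```

Call:
{"api": "apply_moves", "payload": {
  "dp": [
    [-0.004, 0, 0.015],
    [0, 0, 0],
    [0, 0, 0],
    [0, 0, 0],
    [0, 0, 0],
    [0, 0, 0],
    [0, 0, -0.15],
    [0, 0, -0.3],
    [-0.2, 0, -0.3],
    [-0.3, 0, -0.1],
    [0, 0, 0],
    [0, 0, 0]
  ],
  "twist": [
    [0, 0, 0],
    [0, 0, 0],
    [0, 0, 0],
    [0, 0, 0],
    [0, 0, 0],
    [0, 0, 0],
    [0, 0, 0],
    [0, 0, 0],
    [0, 0, 0],
    [0, 0, 0],
    [0, 0, 0],
    [0, 0, 0]
  ],
  "jaw": [255, 255, 110, 60, 0, 0, 0, 0, 0, 0, 0, 0]
}}

```text
clock: 14.1
tcp_pos: [0.5576, 0.1073, 0.3371]
orientation: [-3.138, 0.003, -0.011]
contact_force: [0.3, 0.4, -0.0]
grip_width: 0.0853
```

Run:
```python
from h import *
o=st();f=r.grab_frame("wrist");cv2.imwrite("pics/w10.png",f["color"][:,:,::-1]);P=cloud(f,o)
print("boss",obj(P,.617,.108,.076,.09,.05)); print("disc2",obj(P,.617,.108,.048,.06,.05)); print("disc1",obj(P,.617,.108,.036,.046,.05)); 
t=r.grab_frame("top");T=cloud(t)
for c in ((.517,-.384),(.529,.375),(.444,.215),(.436,-.198)): print(c,[obj(T,*c,a,b,.04) for a,b in((.006,.025),(.045,.06)) if not(b==.06 and c[1]!=-.198)])
cv2.imwrite("pics/t10.png",t["color"][:,:,::-1])
```

```text
t14.10 q [-0.77  0.43  0.6   1.92 -0.31  0.88 -0.01] tcp [0.5576 0.1073 0.3371] yaw-0.10 tilt [ 0.0071  0.0034 -1.    ] F [ 0.3  0.4 -0. ] w0.0853
boss (np.int64(1704), array([0.6184, 0.1076]), array([0.04, 0.04]), np.float64(0.0838))
disc2 (np.int64(2178), array([0.6181, 0.1074]), array([0.066, 0.066]), np.float64(0.054))
disc1 (np.int64(290), array([0.607 , 0.1168]), array([0.046, 0.049]), np.float64(0.0431))
(0.517, -0.384) [(np.int64(246), array([ 0.5191, -0.3807]), array([0.059, 0.067]), np.float64(0.0158))]
(0.529, 0.375) [(np.int64(150), array([0.5245, 0.3781]), array([0.065, 0.069]), np.float64(0.0125))]Traceback (most recent call last):
  File "<stdin>", line 5, in <module>
  File "h.py", line 54, in obj
    return k.sum(),((q.max(0)+q.min(0))/2).round(4)[:2],(q.max(0)-q.min(0)).round(3)[:2],np.median(q[:,2]).round(4)
                     ~~~~~^^^
    return umr_maximum(a, axis, None, out, keepdims, initial, where)
ValueError: zero-size array to reduction operation maximum which has no identity
```

View pics/w10.png

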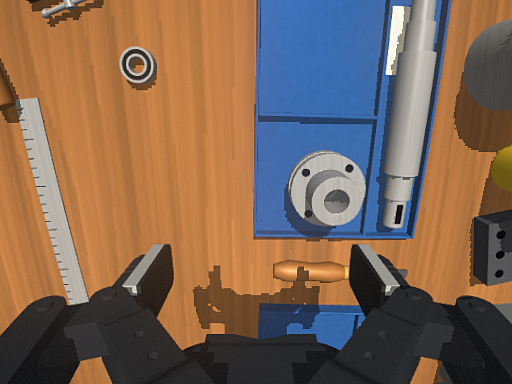

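The stack stands squarely in the near bay, with the upper boss at (335,202), and the axes are about 1 mm apart. The smallest bearing at (138,65) is next.

Run:
```python
from h import *
o=r.get_obs();f=r.grab_frame("wrist");P=cloud(f,o)
print(obj(P,.444,.214,.007,.016,.03)); plan([.445,.214,.24],0,5)
```

```text
(np.int64(853), array([0.4447, 0.2176]), array([0.033, 0.033]), np.float64(0.0105))
[-0.19, -0.177, 0.159] [-0.0002, -0.0005, -0.0002]
[-0.189, -0.178, 0.159] [-0.0002, -0.0005, -0.0002]
[-0.189, -0.178, 0.16] [-0.0002, -0.0005, -0.0002]
[-0.189, -0.178, 0.16] [-0.0002, -0.0005, -0.0002]
[-0.189, -0.178, 0.16] [-0.0002, -0.0005, -0.0002]
```

Call:
{"api": "apply_moves", "payload": {
  "dp": [
    [-0.19, -0.18, 0.16],
    [-0.19, -0.18, 0.16],
    [-0.19, -0.18, 0.16],
    [-0.19, -0.18, 0.16],
    [-0.19, -0.18, 0.16],
    [0, 0, 0],
    [0, 0, 0]
  ],
  "twist": [
    [0, -0.0025, 0],
    [0, 0, 0],
    [0, 0, 0],
    [0, 0, 0],
    [0, 0, 0],
    [0, 0, 0],
    [0, 0, 0]
  ],
  "jaw": [100, 100, 100, 100, 100, 100, 100]
}}

```text
clock: 14.95
tcp_pos: [0.4462, 0.2182, 0.2327]
orientation: [3.136, -0.01, 0.004]
contact_force: [0.9, -0.6, 0.0]
grip_width: 0.0519
```

Run:
```python
from h import *
o=st();f=r.grab_frame("wrist");cv2.imwrite("pics/w11.png",f["color"][:,:,::-1]);P=cloud(f,o)
print(obj(P,.4447,.217,.006,.016,.03)); plan([.4447,.217,.195],0,1)
R=Rn.from_rotvec(o["orientation"]).as_matrix();Q=(P.reshape(-1,3)-o["tcp_pos"])@R
k=(abs(Q[:,1])<.02)&(Q[:,2]<.19)&(abs(Q[:,0])<.07)
for s in(1,-1):
    q=Q[k&(Q[:,0]*s>0)]; print(np.percentile(q[:,2],[50,90,99,100]).round(4), q[q[:,2]>q[:,2].max()-.006].mean(0).round(4))
```

```text
t14.95 q [-0.99  0.49  0.51  2.14 -0.4   0.61 -0.2 ] tcp [0.4462 0.2182 0.2327] yaw-0.38 tilt [ 0.0025 -0.0054 -1.    ] F [ 0.9 -0.6  0. ] w0.0519
(np.int64(1420), array([0.4448, 0.2173]), array([0.031, 0.032]), np.float64(0.0106))
[-0.012, 0.009, 0.314] [0.0025, -0.0009, -0.0031]
[0.0981 0.1281 0.1604 0.1698] [ 0.0264 -0.002   0.1659]
[0.0978 0.127  0.1604 0.17  ] [-0.0267 -0.0017  0.1662]
```

View pics/w11.png

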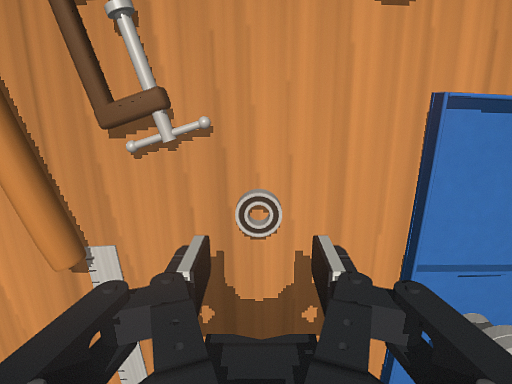

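The smallest bearing at (258,215) lies ahead of the part-closed fingers, and the clamp is clear. The depth map confirms how far the fingertips reach.

Call:
{"api": "apply_moves", "payload": {
  "dp": [
    [-0.012, 0.009, 0.2],
    [0, 0, 0.12],
    [0, 0, 0],
    [0, 0, 0]
  ],
  "twist": [
    [0.0025, -0.0009, -0.003],
    [0, 0, 0],
    [0, 0, 0],
    [0, 0, 0]
  ],
  "jaw": [100, 100, 100, 100]
}}

```text
clock: 15.4
tcp_pos: [0.4498, 0.2149, 0.195]
orientation: [-3.14, 0.009, -0.009]
contact_force: [0.4, -0.3, 0.6]
grip_width: 0.0521
```

Run:
```python
from h import *
o=st();plan([.4447,.2173,.1745],0,1)
```

```text
t15.40 q [-0.93  0.55  0.44  2.15 -0.46  0.53 -0.14] tcp [0.4498 0.2149 0.195 ] yaw-0.34 tilt [ 0.0059  0.0012 -1.    ] F [ 0.4 -0.3  0.6] w0.0521
[-0.043, -0.019, 0.171] [-0.0006, -0.0028, -0.0028]
```

Call:
{"api": "apply_moves", "payload": {
  "dp": [
    [-0.043, -0.02, 0.08],
    [-0.01, -0.005, 0.05],
    [0, 0, 0]
  ],
  "twist": [
    [0, -0.0028, -0.0028],
    [0, 0, 0],
    [0, 0, 0]
  ],
  "jaw": [100, 100, 100]
}}

```text
clock: 15.7
tcp_pos: [0.4445, 0.2178, 0.1799]
orientation: [-3.139, 0.002, -0.004]
contact_force: [-0.9, 0.0, -0.3]
grip_width: 0.0519
```

Run:
```python
from h import *
o=st();plan([.4447,.2173,.1745],0,1)
```

```text
t15.70 q [-0.91  0.57  0.42  2.16 -0.48  0.49 -0.13] tcp [0.4445 0.2178 0.1799] yaw-0.08 tilt [ 0.0025  0.0028 -1.    ] F [-0.9  0.  -0.3] w0.0519
[0.002, 0.005, 0.045] [-0.0013, -0.0012, -0.0007]
```

Call:
{"api": "apply_moves", "payload": {
  "dp": [
    [0, 0.005, 0.045],
    [0, 0, 0],
    [0, 0, 0],
    [0, 0, 0],
    [0, 0, 0],
    [0, 0, 0],
    [0, 0, 0]
  ],
  "twist": [
    [-0.0013, -0.0012, 0],
    [0, 0, 0],
    [0, 0, 0],
    [0, 0, 0],
    [0, 0, 0],
    [0, 0, 0],
    [0, 0, 0]
  ],
  "jaw": [100, 100, 255, 255, 255, 255, 255],
  "grip_force": 40
}}

```text
clock: 16.4
tcp_pos: [0.4446, 0.2175, 0.1749]
orientation: [-3.141, 0.001, -0.001]
contact_force: [0.0, -0.6, -0.5]
grip_width: 0.0293
```

Run:
```python
from h import *
o=st()
```

```text
t16.40 q [-0.91  0.58  0.41  2.16 -0.49  0.49 -0.12] tcp [0.4446 0.2175 0.1749] yaw-0.05 tilt [ 3.e-04  6.e-04 -1.e+00] F [ 0.  -0.6 -0.5] w0.0293
```

Call:
{"api": "apply_moves", "payload": {
  "dp": [
    [0, 0, -0.1],
    [0, 0, -0.3],
    [0, 0, -0.4],
    [0.155, 0.306, -0.1],
    [0.155, 0.306, -0.1],
    [0.155, 0.306, 0],
    [0.155, 0.306, 0],
    [0.155, 0.306, 0],
    [0.155, 0.306, 0],
    [0.155, 0.306, 0],
    [0.155, 0.306, 0],
    [0.155, 0.306, 0],
    [0, 0, 0],
    [0, 0, 0]
  ],
  "twist": [
    [0, 0, 0],
    [0, 0, 0],
    [0, 0, 0],
    [0, 0, 0],
    [0, 0, 0],
    [0, 0, 0],
    [0, 0, 0],
    [0, 0, 0],
    [0, 0, 0],
    [0, 0, 0],
    [0, 0, 0],
    [0, 0, 0],
    [0, 0, 0],
    [0, 0, 0]
  ],
  "jaw": [255, 255, 255, 255, 255, 255, 255, 255, 255, 255, 255, 255, 255, 255]
}}

```text
clock: 17.8
tcp_pos: [0.6186, -0.122, 0.3107]
orientation: [-3.141, -0.014, -0.011]
contact_force: [-0.5, 0.6, -1.7]
grip_width: 0.0297
```

Run:
```python
from h import *
o=st();f=r.grab_frame("wrist");cv2.imwrite("pics/w12.png",f["color"][:,:,::-1]);plan([.612,-.1125,.21],0,3)
```

```text
t17.80 q [-0.33  0.56  0.59  1.78 -0.39  0.9   0.44] tcp [ 0.6186 -0.122   0.3107] yaw0.50 tilt [ 7.e-03  2.e-04 -1.e+00] F [-0.5  0.6 -1.7] w0.0297
[-0.02, -0.028, 0.28] [0.0001, -0.0012, 0.0014]
[-0.019, -0.028, 0.28] [0.0001, -0.0012, 0.0014]
[-0.019, -0.027, 0.281] [0.0001, -0.0012, 0.0014]
```

View pics/w12.png

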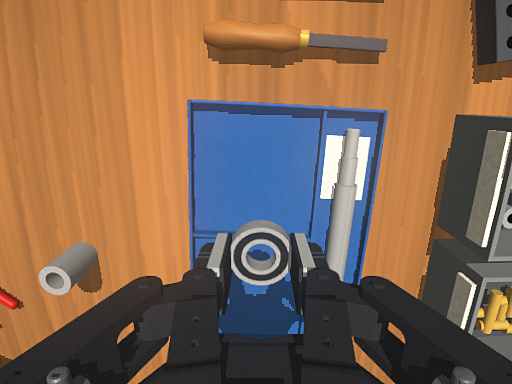

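The bearing is held flat at (260,255), over the upper bay of the thin-shaft tray. I'll lower it.

Call:
{"api": "apply_moves", "payload": {
  "dp": [
    [-0.02, -0.028, 0.28],
    [-0.02, -0.028, 0.28],
    [-0.02, -0.028, 0.2],
    [0, 0, 0],
    [0, 0, 0]
  ],
  "twist": [
    [0, -0.0036, 0.004],
    [0, 0, 0],
    [0, 0, 0],
    [0, 0, 0],
    [0, 0, 0]
  ],
  "jaw": [255, 255, 255, 255, 255]
}}

```text
clock: 18.35
tcp_pos: [0.6113, -0.106, 0.2208]
orientation: [-3.14, -0.011, -0.005]
contact_force: [0.5, -0.0, -0.1]
grip_width: 0.0295
```

Run:
```python
from h import *
o=st();plan([.612,-.1125,.178],0,1)
```

```text
t18.35 q [-0.3   0.67  0.51  1.85 -0.47  0.74  0.48] tcp [ 0.6113 -0.106   0.2208] yaw0.40 tilt [ 0.0031  0.0017 -1.    ] F [ 0.5 -0.  -0.1] w0.0295
[0.004, 0.055, 0.357] [-0.0008, -0.0015, 0.0033]
```

Call:
{"api": "apply_moves", "payload": {
  "dp": [
    [0.004, 0.055, 0.15],
    [0, 0, 0.12],
    [0, 0, 0]
  ],
  "twist": [
    [-0.001, -0.0015, 0.003],
    [0, 0, 0],
    [0, 0, 0]
  ],
  "jaw": [255, 255, 255]
}}

```text
clock: 18.65
tcp_pos: [0.6133, -0.1123, 0.1892]
orientation: [3.141, 0.003, 0.007]
contact_force: [-0.2, -0.0, -0.7]
grip_width: 0.03
```

Run:
```python
from h import *
o=st();plan([.612,-.1125,.178],0,1)
```

```text
t18.65 q [-0.27  0.72  0.48  1.85 -0.5   0.69  0.51] tcp [ 0.6133 -0.1123  0.1892] yaw0.11 tilt [ 4.6e-03 -7.0e-04 -1.0e+00] F [-0.2 -0.  -0.7] w0.0300
[-0.011, 0.001, 0.093] [0.0003, -0.0022, 0.0009]
```

Call:
{"api": "apply_moves", "payload": {
  "dp": [
    [-0.01, 0, 0.04],
    [0, 0, 0.045],
    [0, 0, 0.02],
    [0, 0, 0]
  ],
  "twist": [
    [0, -0.0022, 0],
    [0, 0, 0],
    [0, 0, 0],
    [0, 0, 0]
  ],
  "jaw": [255, 255, 255, 255]
}}

```text
clock: 19.05
tcp_pos: [0.6128, -0.1135, 0.1779]
orientation: [3.141, 0.001, 0.002]
contact_force: [-0.1, 0.5, 0.3]
grip_width: 0.03
```

Run:
```python
from h import *
o=st();plan([.612,-.1125,.178],0,1)
```

```text
t19.05 q [-0.26  0.73  0.47  1.85 -0.51  0.68  0.52] tcp [ 0.6128 -0.1135  0.1779] yaw0.03 tilt [ 1.5e-03 -2.0e-04 -1.0e+00] F [-0.1  0.5  0.3] w0.0300
[-0.007, -0.009, -0.001] [0.0001, -0.0007, 0.0003]
```

Call:
{"api": "apply_moves", "payload": {
  "dp": [
    [0, 0, 0],
    [0, 0, 0],
    [0, 0, 0],
    [0, 0, -0.1],
    [0, 0, -0.3],
    [0, 0, -0.4],
    [-0.2, 0, -0.3],
    [-0.35, 0, 0],
    [-0.35, 0, 0],
    [0, 0, 0]
  ],
  "twist": [
    [0, 0, 0],
    [0, 0, 0],
    [0, 0, 0],
    [0, 0, 0],
    [0, 0, 0],
    [0, 0, 0],
    [0, 0, 0],
    [0, 0, 0],
    [0, 0, 0],
    [0, 0, 0]
  ],
  "jaw": [120, 110, 100, 100, 100, 100, 100, 100, 100, 100]
}}

```text
clock: 20.05
tcp_pos: [0.5019, -0.1146, 0.3185]
orientation: [-3.141, 0.001, -0.008]
contact_force: [-0.7, 0.5, 0.8]
grip_width: 0.052
```

Run:
```python
from h import *
o=st();f=r.grab_frame("wrist");cv2.imwrite("pics/w13.png",f["color"][:,:,::-1]);P=cloud(f,o)
print("brg",obj(P,.612,-.113,.009,.018,.03)); print("sleeve",obj(P,.436,-.198,.044,.056,.03))
plan([.436,-.198,.25],0,4)
```

```text
t20.05 q [-0.42  0.38  0.65  2.05 -0.32  0.81  0.42] tcp [ 0.5019 -0.1146  0.3185] yaw-0.02 tilt [ 5.2e-03  5.0e-04 -1.0e+00] F [-0.7  0.5  0.8] w0.0520
brg (np.int64(760), array([ 0.6131, -0.1136]), array([0.032, 0.032]), np.float64(0.0135))Traceback (most recent call last):
  File "<stdin>", line 3, in <module>
  File "h.py", line 54, in obj
    return k.sum(),((q.max(0)+q.min(0))/2).round(4)[:2],(q.max(0)-q.min(0)).round(3)[:2],np.median(q[:,2]).round(4)
                     ~~~~~^^^
    return umr_maximum(a, axis, None, out, keepdims, initial, where)
ValueError: zero-size array to reduction operation maximum which has no identity
```

View pics/w13.png

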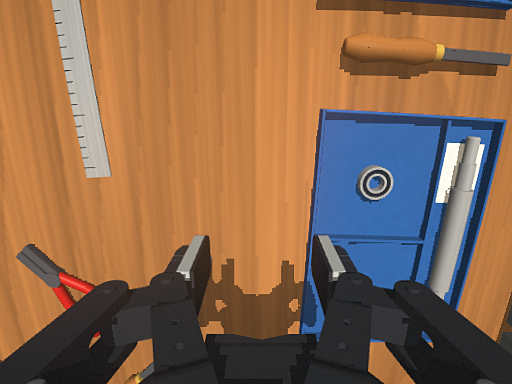

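The bearing is seated in the upper bay at (375,183), and its top is 13 mm above the bench as it should be. Next is the sleeve.

Call:
{"api": "apply_moves", "payload": {
  "dp": [
    [-0.18, 0.15, 0.14],
    [-0.18, 0.15, 0.14],
    [-0.18, 0.14, 0.14],
    [0, 0, 0.05],
    [0, 0, 0]
  ],
  "twist": [
    [0, 0, 0],
    [0, 0, 0],
    [0, 0, 0],
    [0, 0, 0],
    [0, 0, 0]
  ],
  "jaw": [60, 60, 60, 60, 60]
}}

```text
clock: 20.6
tcp_pos: [0.4452, -0.1681, 0.2639]
orientation: [3.14, 0.008, 0.031]
contact_force: [0.9, 0.7, 1.2]
grip_width: 0.0652
```

Run:
```python
from h import *
o=st();f=r.grab_frame("wrist");cv2.imwrite("pics/w14.png",f["color"][:,:,::-1]);P=cloud(f,o)
print("sleeve",obj(P,.436,-.198,.044,.056,.03))
plan([.436,-.198,.235],0,1)
```

```text
t20.60 q [-0.26  0.4   0.6   2.18 -0.39  0.64  0.62] tcp [ 0.4452 -0.1681  0.2639] yaw0.30 tilt [ 0.02   -0.0013 -0.9998] F [0.9 0.7 1.2] w0.0652
sleeve (np.int64(1196), array([ 0.4365, -0.1999]), array([0.03, 0.03]), np.float64(0.0507))
[-0.083, 0.247, 0.242] [0.0008, -0.0096, 0.0025]
```

View pics/w14.png

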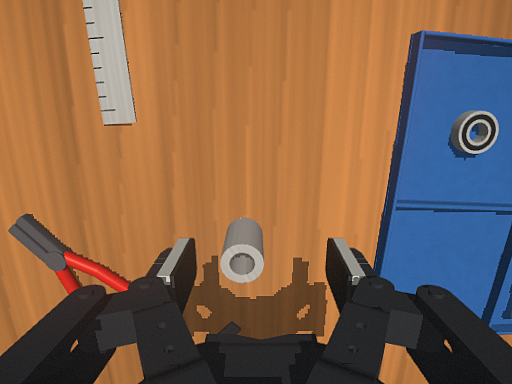

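The sleeve stands at (243,250), between the fingers.

Call:
{"api": "apply_moves", "payload": {
  "dp": [
    [-0.04, 0.13, 0.1],
    [-0.04, 0.13, 0.1],
    [0, 0, 0],
    [0, 0, 0]
  ],
  "twist": [
    [0, -0.0096, 0.002],
    [0, 0, 0],
    [0, 0, 0],
    [0, 0, 0]
  ],
  "jaw": [60, 60, 60, 60]
}}

```text
clock: 21.05
tcp_pos: [0.4423, -0.1982, 0.242]
orientation: [3.139, 0.012, 0.01]
contact_force: [-0.4, -0.1, 1.0]
grip_width: 0.0652
```

Run:
```python
from h import *
o=st();f=r.grab_frame("wrist");P=cloud(f,o)
print("sleeve",obj(P,.436,-.198,.044,.056,.03))
plan([.4365,-.1995,.184],0,1)
```

```text
t21.05 q [-0.16  0.46  0.57  2.17 -0.43  0.61  0.71] tcp [ 0.4423 -0.1982  0.242 ] yaw0.44 tilt [ 0.0061 -0.0024 -1.    ] F [-0.4 -0.1  1. ] w0.0652
sleeve (np.int64(1608), array([ 0.4365, -0.1999]), array([0.029, 0.03 ]), np.float64(0.0508))
[-0.051, 0.009, 0.484] [0.0012, -0.0031, 0.0038]
```

Call:
{"api": "apply_moves", "payload": {
  "dp": [
    [-0.055, 0.012, 0.1],
    [0, 0, 0.15],
    [0, 0, 0.1],
    [0, 0, 0]
  ],
  "twist": [
    [0.0012, -0.003, 0.004],
    [0, 0, 0],
    [0, 0, 0],
    [0, 0, 0]
  ],
  "jaw": [60, 60, 60, 60]
}}

```text
clock: 21.5
tcp_pos: [0.437, -0.1971, 0.199]
orientation: [-3.141, -0.005, -0.004]
contact_force: [0.2, 0.1, -0.4]
grip_width: 0.065
```

Run:
```python
from h import *
o=st();plan([.4365,-.1998,.184],0,1)
```

```text
t21.50 q [-0.1   0.53  0.49  2.19 -0.5   0.52  0.78] tcp [ 0.437  -0.1971  0.199 ] yaw0.18 tilt [ 0.0027  0.001  -1.    ] F [ 0.2  0.1 -0.4] w0.0650
[-0.004, 0.022, 0.125] [-0.0005, -0.0013, 0.0015]
```

Call:
{"api": "apply_moves", "payload": {
  "dp": [
    [-0.004, 0.022, 0.125],
    [0, 0, 0],
    [0, 0, 0],
    [0, 0, 0],
    [0, 0, 0],
    [0, 0, 0],
    [0, 0, 0],
    [0, 0, 0],
    [0, 0, 0]
  ],
  "twist": [
    [0, -0.0013, 0.0015],
    [0, 0, 0],
    [0, 0, 0],
    [0, 0, 0],
    [0, 0, 0],
    [0, 0, 0],
    [0, 0, 0],
    [0, 0, 0],
    [0, 0, 0]
  ],
  "jaw": [60, 60, 255, 255, 255, 255, 255, 255, 255]
}}

```text
clock: 22.4
tcp_pos: [0.4372, -0.1991, 0.186]
orientation: [-3.14, -0.001, -0.003]
contact_force: [-1.6, -0.2, -1.5]
grip_width: 0.0292
```

Run:
```python
from h import *
o=st();f=r.grab_frame("wrist");cv2.imwrite("pics/w15.png",f["color"][:,:,::-1])
```

```text
t22.40 q [-0.07  0.56  0.47  2.19 -0.52  0.5   0.8 ] tcp [ 0.4372 -0.1991  0.186 ] yaw0.04 tilt [ 0.0018  0.0015 -1.    ] F [-1.6 -0.2 -1.5] w0.0292
```

View pics/w15.png

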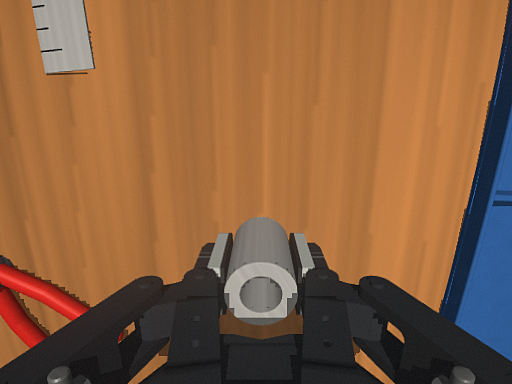

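The sleeve is gripped at (262,275) and standing upright. I'll carry it over to the lower bay of the thin-shaft tray.

Call:
{"api": "apply_moves", "payload": {
  "dp": [
    [0, 0, -0.1],
    [0, 0, -0.3],
    [0, 0, -0.3],
    [0.29, 0.063, 0],
    [0.29, 0.063, 0],
    [0.29, 0.063, 0],
    [0.29, 0.063, 0],
    [0.29, 0.063, 0],
    [0, 0, 0],
    [0, 0, 0]
  ],
  "twist": [
    [0, 0, 0],
    [0, 0, 0],
    [0, 0, 0],
    [0, 0, 0],
    [0, 0, 0],
    [0, 0, 0],
    [0, 0, 0],
    [0, 0, 0],
    [0, 0, 0],
    [0, 0, 0]
  ],
  "jaw": [255, 255, 255, 255, 255, 255, 255, 255, 255, 255]
}}

```text
clock: 23.45
tcp_pos: [0.6147, -0.2382, 0.2804]
orientation: [-3.139, 0.002, -0.003]
contact_force: [0.3, -0.1, -1.9]
grip_width: 0.0289
```

Run:
```python
from h import *
o=st();plan([.612,-.2365,.21],0,2)
f=r.grab_frame("wrist");cv2.imwrite("pics/w16.png",f["color"][:,:,::-1])
```

```text
t23.45 q [-0.12  0.65  0.58  1.73 -0.44  0.9   0.64] tcp [ 0.6147 -0.2382  0.2804] yaw-0.07 tilt [ 0.0017  0.0023 -1.    ] F [ 0.3 -0.1 -1.9] w0.0289
[-0.012, -0.006, 0.294] [-0.0006, -0.0004, -0.0003]
[-0.012, -0.007, 0.294] [-0.0006, -0.0004, -0.0003]
```

View pics/w16.png

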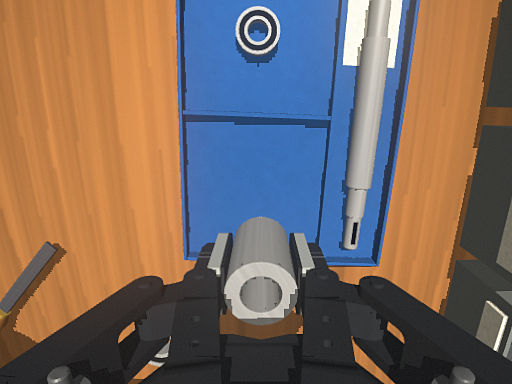

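The sleeve, at (262,275), is over the lower bay. I'll lower it.

Call:
{"api": "apply_moves", "payload": {
  "dp": [
    [-0.012, -0.006, 0.25],
    [-0.012, -0.006, 0.2],
    [0, 0, 0.1],
    [0, 0, 0],
    [0, 0, 0]
  ],
  "twist": [
    [-0.001, -0.001, 0],
    [0, 0, 0],
    [0, 0, 0],
    [0, 0, 0],
    [0, 0, 0]
  ],
  "jaw": [255, 255, 255, 255, 255]
}}

```text
clock: 24.0
tcp_pos: [0.609, -0.2364, 0.2161]
orientation: [-3.141, 0.005, -0.001]
contact_force: [0.8, -0.4, -1.1]
grip_width: 0.0288
```

Run:
```python
from h import *
o=st();plan([.612,-.2365,.189],0,1)
```

```text
t24.00 q [-0.09  0.72  0.53  1.77 -0.49  0.78  0.68] tcp [ 0.609  -0.2364  0.2161] yaw-0.18 tilt [ 9.e-04  3.e-04 -1.e+00] F [ 0.8 -0.4 -1.1] w0.0288
[0.025, 0.001, 0.226] [-0.0002, -0.0004, -0.0015]
```

Call:
{"api": "apply_moves", "payload": {
  "dp": [
    [0.02, 0, 0.1],
    [0, 0, 0.06],
    [0, 0, 0.02],
    [0, 0, 0]
  ],
  "twist": [
    [0, 0, -0.0015],
    [0, 0, 0],
    [0, 0, 0],
    [0, 0, 0]
  ],
  "jaw": [255, 255, 255, 255]
}}

```text
clock: 24.4
tcp_pos: [0.6124, -0.2368, 0.1954]
orientation: [3.141, 0.0, 0.007]
contact_force: [0.4, -0.3, -1.8]
grip_width: 0.0293
```

Run:
```python
from h import *
o=st();plan([.612,-.2365,.189],0,1)
```

```text
t24.40 q [-0.08  0.75  0.51  1.77 -0.51  0.75  0.7 ] tcp [ 0.6124 -0.2368  0.1954] yaw0.01 tilt [ 4.6e-03 -7.0e-04 -1.0e+00] F [ 0.4 -0.3 -1.8] w0.0293
[-0.004, -0.003, 0.053] [0.0003, -0.0022, 0.0001]
```

Call:
{"api": "apply_moves", "payload": {
  "dp": [
    [-0.004, 0, 0.025],
    [0, 0, 0.03],
    [0, 0, 0]
  ],
  "twist": [
    [0, -0.0022, 0],
    [0, 0, 0],
    [0, 0, 0]
  ],
  "jaw": [255, 255, 255]
}}

```text
clock: 24.7
tcp_pos: [0.6121, -0.2371, 0.1886]
orientation: [3.141, 0.0, 0.0]
contact_force: [0.0, 0.2, -1.7]
grip_width: 0.029
```

Run:
```python
from h import *
o=st();plan([.612,-.2365,.189],0,1)
```

```text
t24.70 q [-0.08  0.76  0.51  1.77 -0.51  0.75  0.7 ] tcp [ 0.6121 -0.2371  0.1886] yaw0.01 tilt [ 2.e-04 -9.e-04 -1.e+00] F [ 0.   0.2 -1.7] w0.0290
[-0.001, -0.005, -0.003] [0.0004, -0.0001, 0.0001]
```

Call:
{"api": "apply_moves", "payload": {
  "dp": [
    [0, 0, 0.01],
    [0, 0, 0],
    [0, 0, 0],
    [0, 0, 0],
    [0, 0, -0.15],
    [0, 0, -0.35],
    [0, 0, -0.4],
    [-0.2, 0.2, -0.1],
    [-0.2, 0.2, 0],
    [-0.2, 0.2, 0],
    [0, 0.2, 0],
    [0, 0, 0]
  ],
  "twist": [
    [0, 0, 0],
    [0, 0, 0],
    [0, 0, 0],
    [0, 0, 0],
    [0, 0, 0],
    [0, 0, 0],
    [0, 0, 0],
    [0, 0, 0],
    [0, 0, 0],
    [0, 0, 0],
    [0, 0, 0],
    [0, 0, 0]
  ],
  "jaw": [255, 120, 100, 80, 80, 60, 40, 30, 20, 20, 20, 20]
}}

```text
clock: 25.9
tcp_pos: [0.539, -0.3367, 0.3244]
orientation: [3.137, 0.003, 0.018]
contact_force: [-0.4, -0.2, -0.5]
grip_width: 0.0786
```

Run:
```python
from h import *
o=st();f=r.grab_frame("wrist");cv2.imwrite("pics/w17.png",f["color"][:,:,::-1]);P=cloud(f,o)
print("sleeve",obj(P,.612,-.237,.047,.06,.03)); print("L",obj(P,.518,-.383,.01,.022,.035))
plan([.518,-.383,.235],0,1)
```

```text
t25.90 q [ 0.02  0.56  0.62  1.76 -0.4   0.93  0.81] tcp [ 0.539  -0.3367  0.3244] yaw0.11 tilt [ 0.0112 -0.005  -0.9999] F [-0.4 -0.2 -0.5] w0.0786
sleeve (np.int64(1027), array([ 0.6116, -0.2387]), array([0.03 , 0.029]), np.float64(0.0536))
L (np.int64(2020), array([ 0.5159, -0.386 ]), array([0.056, 0.056]), np.float64(0.0167))
[-0.186, 0.393, 0.742] [0.0018, -0.0051, 0.0013]
```

View pics/w17.png

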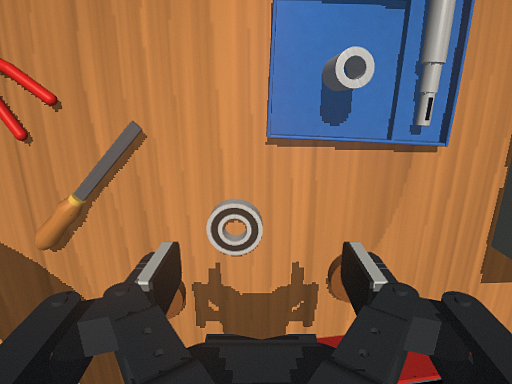

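The sleeve stands in the lower bay at (352,70). The steel large bearing at (235,227) is ahead of the fingers, and the brown look-alikes are well off to either side.

Call:
{"api": "apply_moves", "payload": {
  "dp": [
    [-0.065, 0.14, 0.25],
    [-0.065, 0.14, 0.25],
    [-0.065, 0.14, 0.2],
    [0, 0, 0],
    [0, 0, 0]
  ],
  "twist": [
    [0.0018, -0.005, 0.0013],
    [0, 0, 0],
    [0, 0, 0],
    [0, 0, 0],
    [0, 0, 0]
  ],
  "jaw": [20, 20, 20, 20, 20]
}}

```text
clock: 26.45
tcp_pos: [0.5207, -0.3821, 0.2416]
orientation: [-3.139, -0.012, -0.01]
contact_force: [0.3, 0.7, 0.3]
grip_width: 0.0789
```

Run:
```python
from h import *
o=st();f=r.grab_frame("wrist");cv2.imwrite("pics/w18.png",f["color"][:,:,::-1]);P=cloud(f,o)
print("L",obj(P,.516,-.3855,.01,.022,.035))
plan([.516,-.3855,.2],0,1)
```

```text
t26.45 q [ 0.15  0.68  0.55  1.78 -0.48  0.81  0.94] tcp [ 0.5207 -0.3821  0.2416] yaw0.44 tilt [ 0.0064  0.0027 -1.    ] F [0.3 0.7 0.3] w0.0789
L (np.int64(4150), array([ 0.516 , -0.3859]), array([0.056, 0.056]), np.float64(0.0166))
[-0.04, 0.03, 0.347] [-0.0013, -0.003, 0.0038]
```

View pics/w18.png

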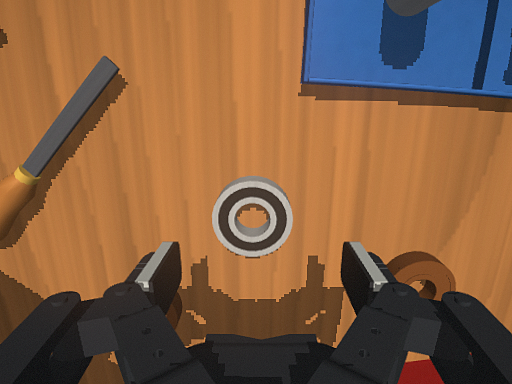

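The large bearing at (252,216) is centred ahead of the jaws, and the brown ring at (420,275) stays outside the right finger.

Call:
{"api": "apply_moves", "payload": {
  "dp": [
    [-0.045, 0.033, 0.15],
    [0, 0, 0.15],
    [0, 0, 0.05],
    [0, 0, 0]
  ],
  "twist": [
    [-0.0013, -0.003, 0.004],
    [0, 0, 0],
    [0, 0, 0],
    [0, 0, 0]
  ],
  "jaw": [20, 20, 20, 20]
}}

```text
clock: 26.9
tcp_pos: [0.5181, -0.3832, 0.199]
orientation: [3.141, 0.006, 0.006]
contact_force: [-1.1, 1.2, 0.6]
grip_width: 0.0785
```

Run:
```python
from h import *
o=st();plan([.516,-.3857,.172],0,1)
```

```text
t26.90 q [ 0.18  0.73  0.51  1.8  -0.51  0.74  0.97] tcp [ 0.5181 -0.3832  0.199 ] yaw0.23 tilt [ 3.8e-03 -4.0e-04 -1.0e+00] F [-1.1  1.2  0.6] w0.0785
[-0.019, 0.021, 0.225] [0.0002, -0.0018, 0.0019]
```

Call:
{"api": "apply_moves", "payload": {
  "dp": [
    [-0.019, 0.021, 0.12],
    [0, 0, 0.05],
    [0, 0, 0]
  ],
  "twist": [
    [0, -0.0018, 0.002],
    [0, 0, 0],
    [0, 0, 0]
  ],
  "jaw": [20, 20, 20]
}}

```text
clock: 27.2
tcp_pos: [0.5161, -0.3856, 0.1768]
orientation: [3.141, 0.0, -0.0]
contact_force: [0.3, -0.5, -0.2]
grip_width: 0.0789
```

Run:
```python
from h import *
o=st();plan([.516,-.3857,.172],0,1)
```

```text
t27.20 q [ 0.2   0.76  0.5   1.8  -0.53  0.71  0.99] tcp [ 0.5161 -0.3856  0.1768] yaw0.00 tilt [-1.e-04 -2.e-04 -1.e+00] F [ 0.3 -0.5 -0.2] w0.0789
[-0.001, 0.0, 0.04] [0.0001, 0.0001, 0.0]
```

Call:
{"api": "apply_moves", "payload": {
  "dp": [
    [0, 0, 0.04],
    [0, 0, 0],
    [0, 0, 0],
    [0, 0, 0],
    [0, 0, 0],
    [0, 0, 0],
    [0, 0, 0]
  ],
  "twist": [
    [0, 0, 0],
    [0, 0, 0],
    [0, 0, 0],
    [0, 0, 0],
    [0, 0, 0],
    [0, 0, 0],
    [0, 0, 0]
  ],
  "jaw": [20, 20, 255, 255, 255, 255, 255],
  "grip_force": 50
}}

```text
clock: 27.9
tcp_pos: [0.5164, -0.3861, 0.1727]
orientation: [3.141, -0.0, 0.002]
contact_force: [0.2, 0.4, -0.8]
grip_width: 0.0536
```

Run:
```python
from h import *
o=st();f=r.grab_frame("wrist");cv2.imwrite("pics/w19.png",f["color"][:,:,::-1]);print(f["z_map"].shape,obj(cloud(f,o),.516,-.3857,.01,.022,.029))
```

```text
t27.90 q [ 0.2   0.77  0.49  1.8  -0.53  0.7   0.99] tcp [ 0.5164 -0.3861  0.1727] yaw-0.02 tilt [ 1.2e-03 -9.0e-04 -1.0e+00] F [ 0.2  0.4 -0.8] w0.0536
(384, 512) (np.int64(9008), array([ 0.5164, -0.3855]), array([0.055, 0.056]), np.float64(0.0168))
```

View pics/w19.png

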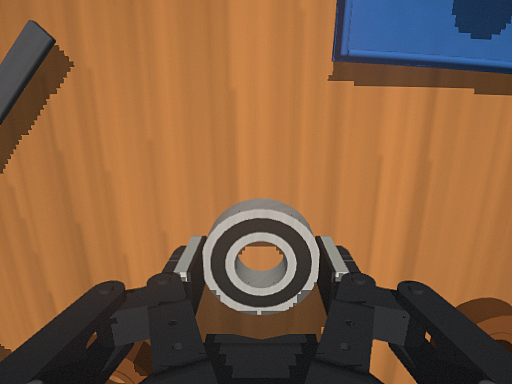

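The large bearing is gripped flat at (262,255). I'll lift it high and carry it to the far bay of the thick-shaft tray.

Call:
{"api": "apply_moves", "payload": {
  "dp": [
    [0, 0, -0.1],
    [0, 0, -0.3],
    [0, 0, -0.4],
    [0, 0, -0.4],
    [0.059, -0.368, 0],
    [0.059, -0.368, 0],
    [0.059, -0.368, 0],
    [0.059, -0.368, 0],
    [0.059, -0.368, 0],
    [0.059, -0.368, 0],
    [0, 0, 0]
  ],
  "twist": [
    [0, 0, 0],
    [0, 0, 0],
    [0, 0, 0],
    [0, 0, 0],
    [0, 0, 0],
    [0, 0, 0],
    [0, 0, 0],
    [0, 0, 0],
    [0, 0, 0],
    [0, 0, 0],
    [0, 0, 0]
  ],
  "jaw": [255, 255, 255, 255, 255, 255, 255, 255, 255, 255, 255]
}}

```text
clock: 29.05
tcp_pos: [0.5596, -0.1149, 0.3304]
orientation: [3.14, -0.013, 0.013]
contact_force: [0.8, 0.3, -1.6]
grip_width: 0.0537
```

Run:
```python
from h import *
o=st();plan([.615,.2325,.32],0,9)
```

```text
t29.05 q [-0.4   0.45  0.65  1.92 -0.35  0.88  0.42] tcp [ 0.5596 -0.1149  0.3304] yaw-0.47 tilt [ 0.0081 -0.0012 -1.    ] F [ 0.8  0.3 -1.6] w0.0537
[0.049, -0.322, 0.01] [0.0001, -0.0004, -0.0004]
[0.049, -0.322, 0.01] [0.0001, -0.0004, -0.0004]
[0.049, -0.322, 0.01] [0.0001, -0.0004, -0.0004]
[0.049, -0.322, 0.01] [0.0001, -0.0004, -0.0004]
[0.05, -0.322, 0.01] [0.0001, -0.0004, -0.0004]
[0.05, -0.322, 0.01] [0.0001, -0.0004, -0.0004]
[0.05, -0.322, 0.01] [0.0001, -0.0004, -0.0004]
[0.051, -0.322, 0.01] [0.0001, -0.0004, -0.0004]
[0.051, -0.322, 0.01] [0.0001, -0.0004, -0.0004]
```

Call:
{"api": "apply_moves", "payload": {
  "dp": [
    [0.05, -0.322, 0],
    [0.05, -0.322, 0],
    [0.05, -0.322, 0],
    [0.05, -0.322, 0],
    [0.05, -0.322, 0],
    [0.05, -0.322, 0],
    [0.05, -0.322, 0],
    [0.05, -0.322, 0],
    [0.05, -0.322, 0],
    [0, 0, 0],
    [0, 0, 0]
  ],
  "twist": [
    [0, -0.004, -0.004],
    [0, 0, 0],
    [0, 0, 0],
    [0, 0, 0],
    [0, 0, 0],
    [0, 0, 0],
    [0, 0, 0],
    [0, 0, 0],
    [0, 0, 0],
    [0, 0, 0],
    [0, 0, 0]
  ],
  "jaw": [255, 255, 255, 255, 255, 255, 255, 255, 255, 255, 255]
}}

```text
clock: 30.15
tcp_pos: [0.6149, 0.2448, 0.3388]
orientation: [-3.14, 0.001, -0.01]
contact_force: [-0.3, -1.7, -1.7]
grip_width: 0.0541
```

Run:
```python
from h import *
o=st();plan([.615,.2325,.21],0,3)
f=r.grab_frame("wrist");cv2.imwrite("pics/w20.png",f["color"][:,:,::-1])
```

```text
t30.15 q [-0.89  0.58  0.6   1.68 -0.38  0.99 -0.15] tcp [0.6149 0.2448 0.3388] yaw-0.04 tilt [ 0.0064  0.0014 -1.    ] F [-0.3 -1.7 -1.7] w0.0541
[-0.002, 0.035, 0.358] [-0.0002, -0.001, -0.0001]
[-0.001, 0.035, 0.358] [-0.0002, -0.001, -0.0001]
[-0.001, 0.034, 0.358] [-0.0002, -0.001, -0.0001]
```

View pics/w20.png

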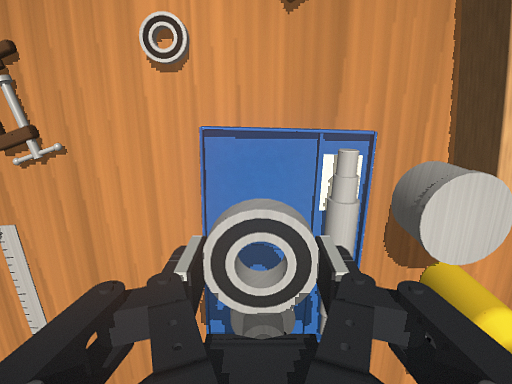

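The bearing at (262,255) is above the far bay, and the middle-sized bearing lies untouched at (163,40). I'll lower it.

Call:
{"api": "apply_moves", "payload": {
  "dp": [
    [0, 0.035, 0.35],
    [0, 0.035, 0.35],
    [0, 0.03, 0.2],
    [0, 0, 0],
    [0, 0, 0]
  ],
  "twist": [
    [0, -0.003, 0],
    [0, 0, 0],
    [0, 0, 0],
    [0, 0, 0],
    [0, 0, 0]
  ],
  "jaw": [255, 255, 255, 255, 255]
}}

```text
clock: 30.7
tcp_pos: [0.6169, 0.2281, 0.2322]
orientation: [-3.137, 0.01, -0.008]
contact_force: [-0.2, 0.2, -1.5]
grip_width: 0.0538
```

Run:
```python
from h import *
o=st();plan([.616,.2325,.176],0,1)
```

```text
t30.70 q [-0.81  0.7   0.52  1.75 -0.47  0.81 -0.07] tcp [0.6169 0.2281 0.2322] yaw-0.38 tilt [ 0.005   0.0042 -1.    ] F [-0.2  0.2 -1.5] w0.0538
[-0.01, -0.035, 0.468] [-0.002, -0.0024, -0.0032]
```

Call:
{"api": "apply_moves", "payload": {
  "dp": [
    [-0.01, -0.035, 0.2],
    [0, 0, 0.12],
    [0, 0, 0.05],
    [0, 0, 0]
  ],
  "twist": [
    [-0.002, -0.0024, -0.003],
    [0, 0, 0],
    [0, 0, 0],
    [0, 0, 0]
  ],
  "jaw": [255, 255, 255, 255]
}}

```text
clock: 31.1
tcp_pos: [0.619, 0.2314, 0.1933]
orientation: [-3.138, 0.004, -0.014]
contact_force: [-0.6, 0.9, -2.1]
grip_width: 0.0539
```

Run:
```python
from h import *
o=st();plan([.616,.2325,.176],0,1)
```

```text
t31.10 q [-0.79  0.76  0.49  1.76 -0.5   0.74 -0.05] tcp [0.619  0.2314 0.1933] yaw-0.16 tilt [ 0.0086  0.0036 -1.    ] F [-0.6  0.9 -2.1] w0.0539
[-0.026, -0.009, 0.144] [-0.0017, -0.0041, -0.0013]
```

Call:
{"api": "apply_moves", "payload": {
  "dp": [
    [-0.026, -0.009, 0.07],
    [0, 0, 0.04],
    [0, 0, 0.025],
    [0, 0, 0]
  ],
  "twist": [
    [-0.0017, -0.004, -0.0013],
    [0, 0, 0],
    [0, 0, 0],
    [0, 0, 0]
  ],
  "jaw": [255, 255, 255, 255]
}}

```text
clock: 31.5
tcp_pos: [0.6167, 0.2327, 0.1783]
orientation: [-3.14, 0.0, -0.005]
contact_force: [-0.8, 0.4, -1.4]
grip_width: 0.0538
```

Run:
```python
from h import *
o=st();plan([.616,.2325,.176],0,1)
```

```text
t31.50 q [-0.79  0.77  0.48  1.76 -0.51  0.73 -0.04] tcp [0.6167 0.2327 0.1783] yaw-0.00 tilt [ 0.0029  0.0013 -1.    ] F [-0.8  0.4 -1.4] w0.0538
[-0.006, 0.002, 0.019] [-0.0006, -0.0014, -0.0]
```

Call:
{"api": "apply_moves", "payload": {
  "dp": [
    [-0.005, 0, 0.025],
    [0, 0, 0.005],
    [0, 0, 0]
  ],
  "twist": [
    [0, -0.0014, 0],
    [0, 0, 0],
    [0, 0, 0]
  ],
  "jaw": [255, 255, 255]
}}

```text
clock: 31.8
tcp_pos: [0.6165, 0.2327, 0.1755]
orientation: [-3.14, 0.0, -0.001]
contact_force: [-0.4, 0.3, -2.1]
grip_width: 0.0543
```

Call:
{"api": "apply_moves", "payload": {
  "dp": [
    [0, 0, 0],
    [0, 0, 0],
    [0, 0, 0],
    [0, 0, 0],
    [0, 0, -0.1],
    [0, 0, -0.3],
    [0, 0, -0.4],
    [0, 0, -0.4],
    [-0.3, 0, -0.1],
    [-0.3, 0, 0],
    [-0.3, 0, 0],
    [0, 0, 0],
    [0, 0, 0]
  ],
  "twist": [
    [0, 0, 0],
    [0, 0, 0],
    [0, 0, 0],
    [0, 0, 0],
    [0, 0, 0],
    [0, 0, 0],
    [0, 0, 0],
    [0, 0, 0],
    [0, 0, 0],
    [0, 0, 0],
    [0, 0, 0],
    [0, 0, 0],
    [0, 0, 0]
  ],
  "jaw": [70, 50, 50, 50, 50, 50, 50, 30, 0, 0, 0, 0, 0]
}}

```text
clock: 33.1
tcp_pos: [0.5067, 0.2307, 0.3447]
orientation: [-3.134, 0.006, -0.011]
contact_force: [0.8, 0.2, 0.0]
grip_width: 0.0853
```

Run:
```python
from h import *
def T(n,*a):
    try: print(n,obj(*a))
    except Exception: print(n,"none")
o=st();f=r.grab_frame("wrist");cv2.imwrite("pics/w21.png",f["color"][:,:,::-1])
for nm,P in (("wrist",cloud(f,o)),("top",cloud(r.grab_frame("top"))),("scene",cloud(r.grab_frame("scene")))):
    print(nm)
    T("L",P,.616,.2325,.014,.026,.035);T("boss",P,.618,.108,.076,.09,.04);T("disc2",P,.618,.108,.048,.058,.05)
    T("S",P,.613,-.1135,.009,.02,.022);T("sleeve",P,.6118,-.2375,.047,.06,.03);T("M",P,.529,.3755,.006,.02,.03)
t=r.grab_frame("top");s=r.grab_frame("scene")
cv2.imwrite("pics/t21.png",cv2.resize(t["color"][120:250,110:400],None,fx=2.7,fy=2.7,interpolation=cv2.INTER_CUBIC)[:,:,::-1])
cv2.imwrite("pics/s21.png",cv2.resize(s["color"][110:300,100:430],None,fx=2.4,fy=2.4,interpolation=cv2.INTER_CUBIC)[:,:,::-1])
```

```text
t33.10 q [-1.04  0.4   0.65  1.94 -0.31  0.89 -0.24] tcp [0.5067 0.2307 0.3447] yaw-0.21 tilt [ 0.0069  0.0073 -0.9999] F [0.8 0.2 0. ] w0.0853
wrist
L (np.int64(2015), array([0.6163, 0.2335]), array([0.056, 0.056]), np.float64(0.0196))
boss (np.int64(92), array([0.6009, 0.1107]), array([0.005, 0.019]), np.float64(0.0809))
disc2 (np.int64(619), array([0.5975, 0.1054]), array([0.025, 0.055]), np.float64(0.054))
S none
sleeve none
M (np.int64(1572), array([0.5287, 0.3759]), array([0.042, 0.041]), np.float64(0.0134))
top
L (np.int64(201), array([0.6154, 0.2336]), array([0.054, 0.056]), np.float64(0.0184))
boss (np.int64(109), array([0.6198, 0.1054]), array([0.037, 0.038]), np.float64(0.0832))
disc2 (np.int64(194), array([0.6185, 0.1055]), array([0.062, 0.063]), np.float64(0.0529))
S (np.int64(67), array([ 0.6118, -0.1096]), array([0.04 , 0.034]), np.float64(0.013))
sleeve (np.int64(60), array([ 0.6116, -0.2383]), array([0.029, 0.028]), np.float64(0.0526))
M none
scene
L (np.int64(283), array([0.6175, 0.2336]), array([0.056, 0.054]), np.float64(0.0184))
boss (np.int64(164), array([0.618, 0.108]), array([0.043, 0.039]), np.float64(0.0824))
disc2 (np.int64(254), array([0.6222, 0.1083]), array([0.058, 0.064]), np.float64(0.0529))
S (np.int64(81), array([ 0.6125, -0.1125]), array([0.033, 0.032]), np.float64(0.0124))
sleeve (np.int64(76), array([ 0.613 , -0.2375]), array([0.029, 0.029]), np.float64(0.0523))
M (np.int64(171), array([0.5277, 0.3782]), array([0.045, 0.042]), np.float64(0.012))
```

View pics/w21.png

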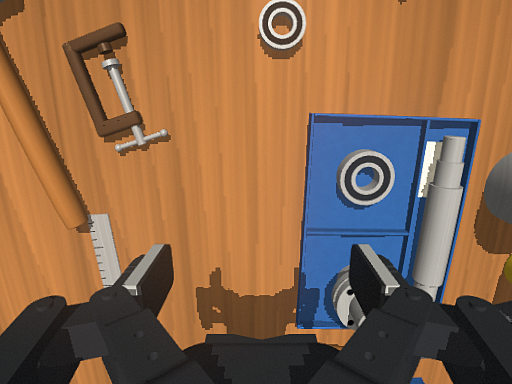

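View pics/t21.png

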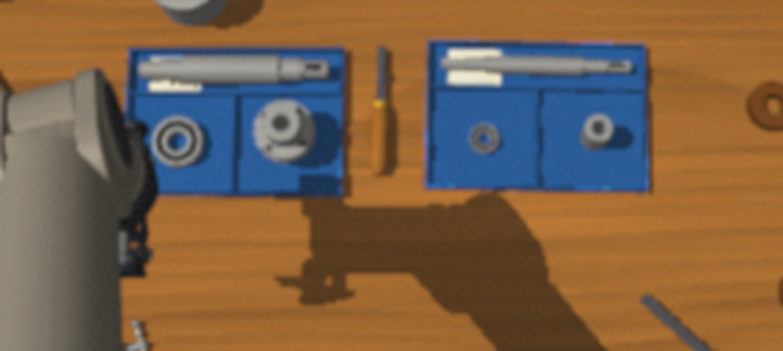

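View pics/s21.png

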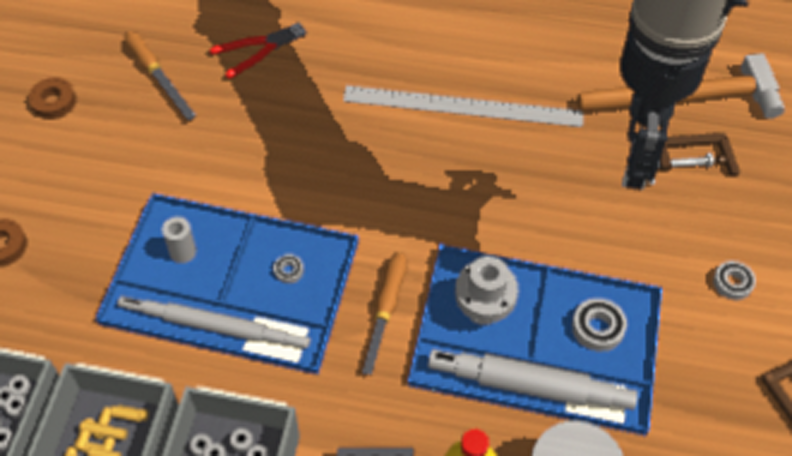

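All the parts are seated and the arm is clear of everything. In the scene picture the sleeve is at (178,240), the small bearing at (288,267), the hub stack at (488,290) and the large bearing at (600,323). I'll hand in.

Run:
```python
from bench import r
print(r.get_obs()["clock"]); print(r.hand_in())
```

```text
33.35
the job is handed in; nothing more can be done
None
```

Both shaft kits are made up and the job was handed in at about 33 s of the 134 s allowed; the hand-in gives no verdict.

- **Thick-shaft tray:** The boss-down hub is in one bay with the boss-up hub on top of it. Their axes measure about 1 mm apart and the stack top is about 83 mm above the bench. The largest bearing lies flat in the other bay, with its top at 18–20 mm.
- **Thin-shaft tray:** The smallest bearing lies flat in one bay, with its top at about 13 mm. The sleeve stands upright in the other, with its top at about 53 mm.
- **Left alone:** The middle-sized bearing still measures at (0.528, 0.376), within about 1–2 mm of where it started. I did not touch the brown look-alikes.

**Checks that disagreed or fell short:**
- In the last check, the top camera put the hub boss and the smallest bearing 2–4 mm off what the scene and earlier wrist views gave. That is within its calibration error and coarse pixels.
- The top camera could not see the middle bearing, because the arm was in the way.
- The last wrist view had a finger partly hiding the hub stack and did not show the thin-shaft tray. Those heights rest on the top, scene and earlier wrist views.
- I set the parts down by height. The wrist force did not clearly show the moment of contact, so some parts may have settled by up to about 1 mm when released.

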